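# Fit the intake grille of a fume extractor and latch it

### The arm

A 7-joint arm with a two-finger parallel gripper is mounted at the origin on a cart in front of the work surface, level with it; the furniture and walls round the work are solid. World frame = base frame: x ahead of the robot, y to its left, z up, the work surface at z = 0. Lengths are in mm, angles in rad, forces in N, time in s.
With the tool pointing down it reaches from about 400 to 875 mm from the base axis. Payload 4.4 kg.
Tool frame: the origin (TCP) lies at the very end of the fingers, on their centre line; the grasp point (between the pads) lies ctrl.grip_depth behind it (ctrl.grip_depth is the distance from the TCP to the grasp point, in mm); z points along the fingers, y is the direction in which the jaws open and shut (so a half turn about z gives the same grasp; the last joint's range is limited). The gripper opens to 85 mm and grips with 20 to 120 N. Pads are 22 mm wide; open, the fingers measure 114 mm over their backs; the gripper's body (76 mm by 85 mm) begins 54 mm behind the grasp point. The pads swing forward as they close: fully open they stand 13 mm farther back than shut.
Start: joints at [1.041, 0.628, 0.038, 1.517, -0.027, 0.996, -0.02], TCP at [290.806, -581.335, 231.313] pointing down, gripper open.
Joint ranges: [-3.06, 3.06], [-0.37, 2.12], [-1.25, 1.32], [0.18, 2.47], [-1.1, 4.24], [0.23, 1.98], [-2.94, 2.94]. Speed limits (rad/s): [2.57, 2.57, 3.14, 3.14, 3.14, 3.14, 3.14].

### API

Orientations are given as [roll, pitch, yaw] about the fixed x, y, z axes, in that order (R = Rz(yaw) Ry(pitch) Rx(roll)).
In Python, from cell import ctrl gives the robot as it stands.
- The arm moves only by the tool servo_tool, never from a script. Its argument "commands" is one flat list of numbers, 5 for each row, row after row: the shift along the tool's x, y, z in units of 25 mm (1.0 is 25 mm), then the turn about the tool's z in units of 6 degrees (1.0 is 6 degrees), then the closure, from 0 (fully open) to 1 (shut). In form: [tx, ty, tz, twist, gripper, tx, ty, tz, twist, gripper, ...]. A call has 1 to 10 rows; each row is the pose to reach, as a shift and turn from the pose commanded when the call began, along the tool's axes at that moment; what a row does not reach only later rows make up. A row lasts 1/12 s, in which the tool goes at most 41.7 mm and 7.16 degrees, less where a joint would pass 70% of its speed; a pose out of reach is approached as far as the arm can. A call with a gripper value outside its range is refused whole. The fingers move at their own pace and stop on an object; the grip force is fixed at half the most. Time passes only in rows, so rows that repeat a pose let the fingers close. It gives the time, the measured TCP pose, the force and the opening at its end, in the units of the state.
- ctrl.read_state(): the state, without advancing time (a new reading comes with each control period).
- ctrl.get_image(name): name is "scene" or "top"; returns a dict with "img" (480x640x3 uint8, blue, green, red), "K" (3x3 intrinsics, pixels), "T" (4x4, takes a point from camera to world coordinates). Camera axes: x right, y down, z forward; pixel columns grow to the right and rows downward; lengths in mm; the calibration is good to about 2 mm. A picture is of the moment at which its call begins. There is no depth.
- ctrl.finish_job(): hands the job in, once; it reports no verdict.
The state is a dict: "clock": time; "qpos": joint angles; "qd": joint speeds; "tau": joint torques, N m; "eef_pos": TCP position; "tool_rot": TCP orientation; "force": force on the tool from outside, world axes, zero at the start; "torque": the same for the moment, N m; "width": finger opening in mm.
Only numpy, scipy, OpenCV 4.12 (cv2) and the standard library are available. Lean on these libraries where they do the work, as an engineer would, in place of code of your own. Each camera call takes 0.05 s, during which the arm holds its last target.

### The job

Put the loose grille back on the fume extractor: tilt it, hook its flat tongue under the steel retaining lip at the end of the opening, then swing its other edge down until it lies flat and fully home in the opening. Then turn the swing latch over the grille's edge as far as it goes, and let go of everything.

Things in the scene. Friction and masses are not known exactly. Their poses are not given: they have to be found in the camera images.
- extractor: Fixed grey box, 192 x 146 mm, 50 mm high to its deck, with a rectangular opening in its top. Origin on the bench under the opening's centre; +x points to the end with the steel lip, -x to the end with the swing latch. Opening: x -72.5 to +72.5, y -58 to +58 mm. A ledge 40 mm above the bench, round the opening's foot, carries the grille; it is 28 mm wide at the lip end, 14 at the latch end, 8 at the sides.
- lip_edge (a point): Middle of the free lower edge of the retaining lip: extractor x = 60.5, y = 0, 51 mm above the bench (11 above the ledge). Axes as the extractor's. The lip is a steel plate, 100 mm wide in y, 5 mm thick, its top 56 mm above the bench; it overhangs the opening from here to the end wall (x = 72.5, top at 59 mm). The tongue goes under it, towards +x.
- seat (a point): Where the point grille_rib lies when the grille is fully home: extractor x = -10, y = 0, 76 mm above the bench; axes as the extractor's. The seated grille has 2.5 mm of play either way in x and 3 mm in y. The deck at the latch end stands 10 mm above the ledge and stops the grille's plain edge, so it cannot be slid in flat.
- grille_rib (a point): Grip point on the loose grey grille (0.14 to 0.28 kg), which starts flat on the bench: centre of its upright handle rib, 36 mm above the underside. Axes: z up when flat, +x to its tongue. Frame 122 x 110 x 12 mm (x, y, z), from 60 mm behind to 62 mm ahead of this point. Rib: 12 mm thick in x, 50 long in y, 44 high above the frame, its top 20 mm above this point.
- tongue_tip (a point): Middle of the lower edge of the tongue's free end, on the grille's underside: +80 mm in x and 36 mm below grille_rib in the grille's axes. The tongue is a flat plate, 5 mm thick, 80 mm wide, standing 18 mm out of the frame, its underside level with the grille's. Only this end fits under the lip; the plain edge is too thick.
- latch (a joint): Angle of the swing latch about its upright pivot: 0 = fully open, pointing away from the opening; grows clockwise seen from above; 2.0 = fully closed at its stop, pointing along the extractor's +x over the grille's edge. The arm points 2.0 minus this angle counterclockwise of the extractor's +x. It turns stiffly (1 to 2 N at the peg) and stays where it is left.
- latch_peg (a point): Grip point on the latch's upright round black peg (12 mm across, 36 mm tall): on its axis, 36 mm from the pivot, 84 mm above the bench, 24 mm above the arm and 12 mm below the peg's top. The steel arm is 14 mm wide and 6 mm thick, its underside 54 mm above the bench (2 mm clear of the seated grille), and ends 46 mm from the pivot.
- latch_hinge (a point): Point on the latch's upright pivot axis at the height of latch_peg: extractor x = -92.5 mm, y = 0, 84 mm above the bench. Axes as the extractor's.
Mind the look-alikes: they are no part of the job. There is more than one size of the part that bears grille_rib; the job needs the larger.

How it is judged (in metres and radians):
On the way, in this order (a step that is already met when the one before it is completed fails the run):
1. the tongue is hooked under the lip while the other edge is still up (x of tongue_tip in the frame of lip_edge above 0.002 m and z of tongue_tip in the frame of lip_edge between -0.016 and -0.002 m and y of tongue_tip in the frame of lip_edge between -0.02 and 0.02 m and angle between grille_rib's own z axis and vertical above 0.055 rad), for 0.1 s.
2. the grille lies flat and fully home in the opening (x of grille_rib in the frame of seat between -0.005 and 0.005 m and y of grille_rib in the frame of seat between -0.005 and 0.005 m and z of grille_rib in the frame of seat between -0.003 and 0.003 m and angle between grille_rib's own z axis and vertical below 0.035 rad and angle between the x axis of grille_rib and the x axis of seat, either way round below 0.08 rad and x of tongue_tip in the frame of lip_edge above 0.004 m and z of tongue_tip in the frame of lip_edge below -0.007 m), for 0.2 s.
3. the latch is turned over the grille's edge (value of joint latch above 1.8 rad), for 0.2 s.
At the end, for the whole second after the job is handed in: The grille lies at rest, flat (within 2 degrees) and fully home on the ledge (height within 3 mm, 5 mm sideways and lengthwise, 4.5 degrees in yaw), its tongue at least 4 mm under the lip, and the latch is turned beyond 1.8 of its 2.0 rad over the grille's edge (all of step 2 and value of joint latch above 1.8 rad and velocity of joint latch between -0.1 and 0.1 rad/s); the robot touches nothing.
It also fails if it takes over 56 s, if anything falls off the work surface, if the arm or the gripper's body presses on something with over 40 N, if the wrist force passes 120 N, or if a joint passes its speed limit or range.

## Working session

There is one attempt and no reset: what is moved stays moved. The work goes in short steps, Python scripts to look and compute and a tool call to move; the robot and the scene stay as the last step left them, time stands still between calls to the robot, and variables do not carry over. Pictures are saved under pics/ and viewed, and the job is handed in when it is done.

Besides the shell and the picture viewer there is one more tool, called after ">>>" as name(argument=value, ...) on one line, values as JSON. servo_tool: Moves the arm, as the interface text tells. Its arguments: {"type":"object","properties":{"commands":{"type":"array","items":{"type":"number"}}},"required":["commands"]}

```bash
mkdir -p pics; ls; python3 - <<'E'
from cell import ctrl
import cv2,numpy as np
s=ctrl.read_state();print(s,ctrl.grip_depth)
for n in("scene","top"):
    d=ctrl.get_image(n);cv2.imwrite(f"pics/{n}0.png",d["img"]);print(n,d["K"].tolist(),np.round(d["T"],4).tolist())
E
```

```text
pics
{'clock': 0.0, 'qpos': array([ 1.04117655,  0.6293733 ,  0.03843169,  1.51837777, -0.02700518,
        0.99627027, -0.01998781]), 'qd': array([ 0.00171799,  0.00072251, -0.00071469,  0.00139517, -0.00042735,
       -0.00083588,  0.00062165]), 'tau': array([-1.40490542e-03, -5.63394713e+01,  1.22552957e+00, -1.93444598e+01,
        1.09650835e-02,  1.05841950e-02, -1.50394249e-05]), 'eef_pos': array([ 290.54212525, -580.7533051 ,  230.36815472]), 'tool_rot': array([-3.13968171e+00,  1.63217948e-05,  4.63837237e-01]), 'force': array([ 0.36606966, -0.60424717, -0.31415058]), 'torque': array([ 0.01855455,  0.01630145, -0.00736751]), 'width': 85.38102294313109} 18.700000000000003
scene [[485.92485683913526, 0.0, 317.32191887174145], [0.0, 485.92485683913526, 236.5995991272963], [0.0, 0.0, 1.0]] [[-0.678, -0.4458, 0.5845, -19.8451], [-0.7347, 0.4355, -0.5201, 630.0427], [-0.0227, -0.7821, -0.6228, 598.451], [0.0, 0.0, 0.0, 1.0]]
top [[528.6548951472051, 0.0, 315.1397625884064], [0.0, 528.6548951472051, 243.4013881591453], [0.0, 0.0, 1.0]] [[0.0067, -0.9899, 0.1419, 358.9974], [-0.9999, -0.0087, -0.0138, 194.4177], [0.0149, -0.1418, -0.9898, 1024.0537], [0.0, 0.0, 0.0, 1.0]]
```

View pics/scene0.png

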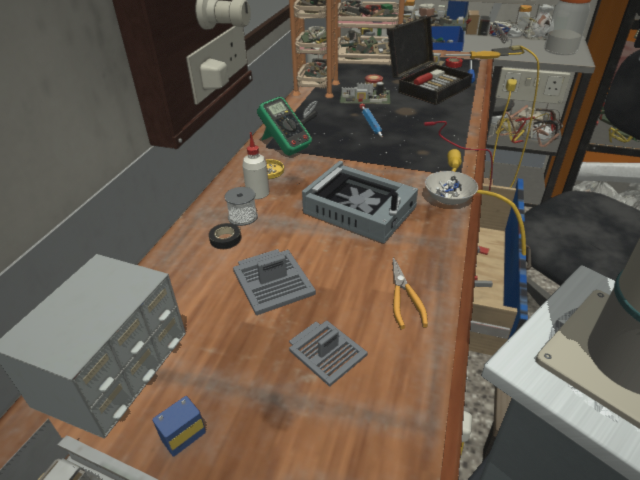

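View pics/top0.png

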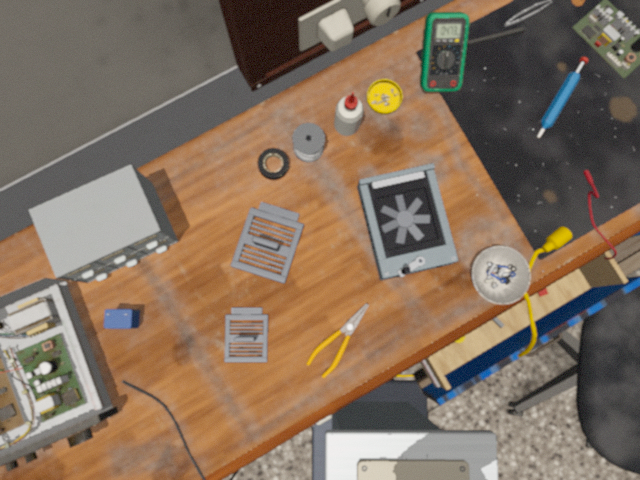

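```bash
cat > h.py <<'E'
import cv2,numpy as np
from cell import ctrl
def grab(n,f):
    d=ctrl.get_image(n);cv2.imwrite(f"pics/{f}.png",d["img"]);np.savez(f"pics/{n}_cal.npz",K=d["K"],T=d["T"]);return d
def crop(src,dst,x,y,w,h,s):
    i=cv2.imread(f"pics/{src}.png")[y:y+h,x:x+w];cv2.imwrite(f"pics/{dst}.png",cv2.resize(i,None,fx=s,fy=s,interpolation=cv2.INTER_CUBIC))
def cal(n):
    d=np.load(f"pics/{n}_cal.npz");return d["K"],d["T"]
def proj(n,P):
    K,T=cal(n);P=np.atleast_2d(P);c=(P-T[:3,3])@T[:3,:3];u=c@K.T;return u[:,:2]/u[:,2:]
def ray(n,uv):
    K,T=cal(n);r=T[:3,:3]@np.linalg.solve(K,[uv[0],uv[1],1.]);return T[:3,3],r/np.linalg.norm(r)
def onz(n,uv,z):
    o,r=ray(n,uv);return o+r*(z-o[2])/r[2]
def tri(uvs,uvt):
    A=np.zeros((3,3));b=np.zeros(3);R=[ray("scene",uvs),ray("top",uvt)]
    for o,r in R:
        M=np.eye(3)-np.outer(r,r);A+=M;b+=M@o
    p=np.linalg.solve(A,b);return p,[float(np.linalg.norm(np.cross(p-o,r))) for o,r in R]
E
python3 - <<'E'
from h import *
grab("scene","s1");grab("top","t1")
crop("t1","t1g",220,190,100,100,6);crop("t1","t1e",345,150,125,140,4.2)
crop("s1","s1g",225,240,100,80,7);crop("s1","s1e",295,155,130,90,6)
E
```

```text
(no output)
```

View pics/t1g.png

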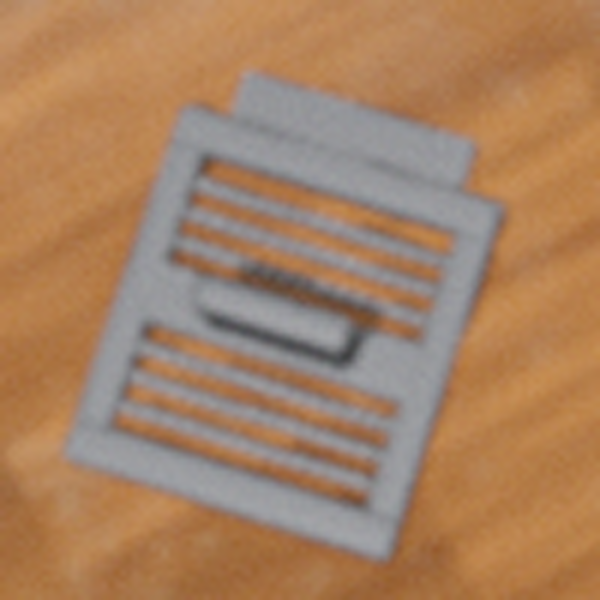

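View pics/t1e.png

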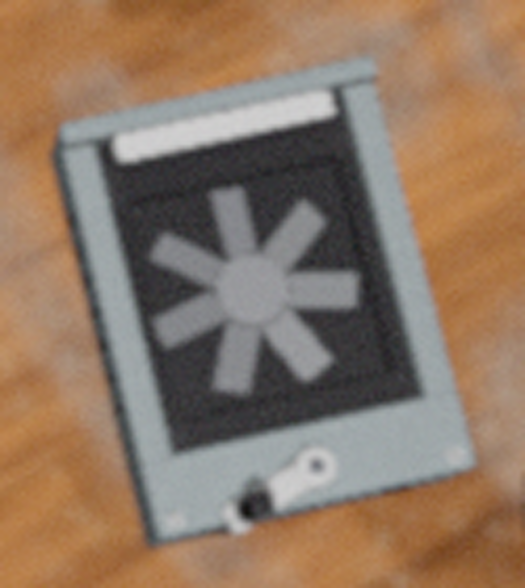

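View pics/s1g.png

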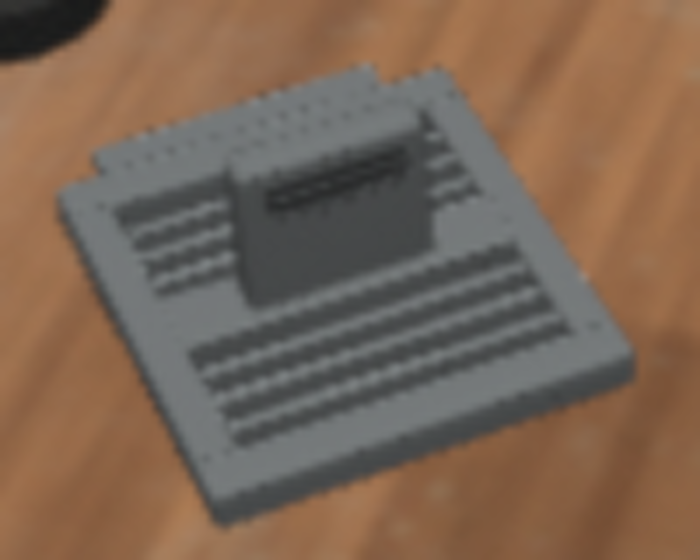

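View pics/s1e.png

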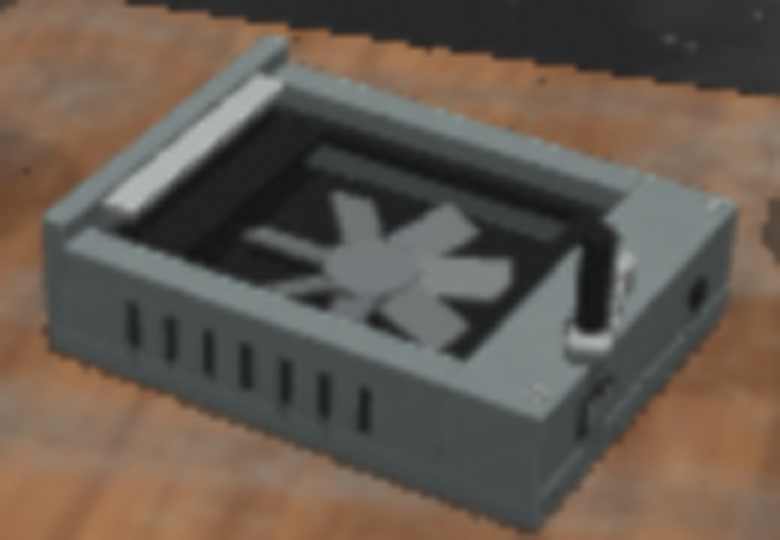

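```bash
cat > fit.py <<'E'
from h import *
from scipy.optimize import least_squares
def fit(obs,x0,freez=True):
    def pts(p,L):
        c,s=np.cos(p[3]),np.sin(p[3]);L=np.array(L,float)
        return np.c_[p[0]+c*L[:,0]-s*L[:,1],p[1]+s*L[:,0]+c*L[:,1],p[2]+L[:,2]]
    def res(p):
        p=p if freez else np.r_[p[:2],0,p[2]]
        return np.concatenate([(proj(n,pts(p,[o[0] for o in O]))-np.array([o[1] for o in O],float)).ravel() for n,O in obs.items()])
    r=least_squares(res,x0 if freez else np.delete(x0,2),loss="soft_l1");return r.x,res(r.x).reshape(-1,2)
def cv(L,ox,oy,s): return [(a,(b[0]/s+ox,b[1]/s+oy)) for a,b in L]
E
python3 - <<'E'
from fit import *
et=cv([((84.5,73,59),(60,125)),((84.5,-73,59),(375,60)),((-107.5,-73,50),(473,465)),((-72.5,58,50),(172,452)),((-72.5,-58,50),(422,397)),((60.5,50,56),(118,165)),((60.5,-50,56),(335,112)),((-92.5,0,60),(317,465))],345-.4,150-.4,4.2)
es=cv([((84.5,73,59),(45,215)),((84.5,-73,59),(275,38)),((-107.5,73,50),(545,413)),((-107.5,73,0),(535,530)),((-107.5,-73,50),(738,205)),((84.5,73,0),(50,345)),((-72.5,58,50),(462,357)),((60.5,50,56),(125,212)),((60.5,-50,56),(285,88))],295-.4,155-.4,6)
gt=cv([((62,55,12),(183,108)),((62,-55,12),(505,205)),((-60,55,12),(68,450)),((-60,-55,12),(392,548)),((80,40,5),(247,72)),((80,-40,5),(473,143)),((0,0,56),(275,317))],220-.4,190-.4,6)
gs=cv([((62,55,12),(60,195)),((62,-55,12),(440,70)),((-60,55,12),(222,497)),((-60,-55,12),(632,350)),((-60,55,0),(222,525)),((-60,-55,0),(632,378)),((80,40,5),(95,155)),((-6,25,56),(240,182)),((-6,-25,56),(428,122))],225-.4,240-.4,7)
for nm,t,s,x0 in(("E",et,es,[400,30,0,.25]),("G",gt,gs,[370,280,0,-.25])):
    for o in({"scene":s,"top":t},{"scene":s},{"top":t}):
        for fz in(True,False):
            p,r=fit(o,np.array(x0),fz);print(nm,list(o),fz,np.round(p,3),"rms",np.round(np.sqrt((r**2).mean()),2),np.round(np.abs(r).max(),2))
    p,r=fit({"scene":s,"top":t},np.array(x0),True);print(np.round(r,1).tolist())
# peg
print(tri((590/6+295-.4,222/6+155-.4),(255/4.2+345-.2,490/4.2+150-.2)))
E
```

```text
E ['scene', 'top'] True [ 5.56554e+02  9.50300e+00 -1.43100e+00  2.33000e-01] rms 0.93 2.06
E ['scene', 'top'] False [5.5606e+02 1.0026e+01 2.3400e-01] rms 0.94 1.99
E ['scene'] True [ 566.08    -1.398  -10.727 -395.605] rms 0.9 2.45
E ['scene'] False [ 555.717    9.928 -395.607] rms 1.04 1.77
E ['top'] True [ 5.58745e+02  7.41000e+00 -1.39930e+01  2.31000e-01] rms 0.61 1.33
E ['top'] False [5.56352e+02 1.01440e+01 2.32000e-01] rms 0.8 2.09
[[-1.2, -0.0], [-1.5, -1.1], [-0.6, 0.9], [-0.6, 2.1], [0.5, -0.6], [-0.8, 1.9], [0.6, 0.4], [1.6, -0.1], [0.6, -0.8], [-0.3, -1.0], [-0.6, -2.0], [1.2, 0.3], [0.3, 0.8], [0.8, 0.1], [0.6, -0.6], [0.1, 0.6], [-0.3, 0.6]]
G ['scene', 'top'] True [501.137 273.21   -2.97   12.273] rms 0.79 1.81
G ['scene', 'top'] False [499.644 273.835  12.271] rms 0.93 2.51
G ['scene'] True [ 514.664  264.442  -17.605 -107.106] rms 0.32 0.58
G ['scene'] False [499.215 274.803  -6.575] rms 0.84 1.53
G ['top'] True [ 5.04843e+02  2.75044e+02 -2.81690e+01 -2.93000e-01] rms 0.5 1.03
G ['top'] False [ 4.99653e+02  2.72923e+02 -2.92000e-01] rms 0.92 2.45
[[-0.7, -0.6], [0.6, -0.7], [-0.6, 0.6], [1.3, -0.1], [0.2, 1.6], [1.4, 0.8], [-0.5, -0.4], [-0.1, 0.4], [0.4, -0.0], [0.0, -1.1], [0.1, -0.8], [-0.6, 1.2], [-0.1, 1.8], [-0.2, -0.7], [0.9, -0.7], [-0.0, -1.0]]
(array([451.17008814,  21.12918129,  97.94544816]), [1.203383514871709, 1.2033835148717609])
```

```bash
cat > mv.py <<'E'
from h import *
from scipy.spatial.transform import Rotation as Ro
def to(x,y,z,yaw,tag=""):
    s=ctrl.read_state();R=Ro.from_euler("xyz",s["tool_rot"])
    d=R.inv().apply(np.array([x,y,z])-s["eef_pos"])/25
    dy=yaw-s["tool_rot"][2];dy=(dy+np.pi)%(2*np.pi)-np.pi
    print(tag,"units",np.round(d,2),"twist",round(-np.degrees(dy)/6,2),"| at",np.round(s["eef_pos"],1),np.round(s["tool_rot"],4),"F",np.round(s["force"],1),"w",round(s["width"],1),"t",round(s["clock"],2),"q7",round(s["qpos"][6],2))
E
python3 - <<'E'
from mv import *
to(499.8,273.7,130,-.294)
to(470,-150,200,.1)
print(onz("top",(348,118),0),onz("top",(275,163),0))
E
```

```text
units [ 22.78 -26.83   4.06] twist 7.24 | at [ 290.6 -581.   230.7] [-3.1404  0.      0.4638] F [-0.4  0.1  0.1] w 85.5 t 0.2 q7 -0.02
 units [ 14.13 -12.21   1.24] twist 3.47 | at [ 290.6 -581.   230.7] [-3.1404  0.      0.4638] F [-0.4  0.1  0.1] w 85.5 t 0.2 q7 -0.02
[763.30241324 115.26716692   0.        ] [667.42226918 261.49511979   0.        ]
```

>>> servo_tool(commands=[14.1,-12.2,1.2,3.5,0,14.1,-12.2,1.2,3.5,0,14.1,-12.2,1.2,3.5,0,14.1,-12.2,1.2,3.5,0,14.1,-12.2,1.2,3.5,0,14.1,-12.2,1.2,3.5,0,14.1,-12.2,1.2,3.5,0,14.1,-12.2,1.2,3.5,0,14.1,-12.2,1.2,3.5,0,14.1,-12.2,1.2,3.5,0])

```text
clock: 1.03
eef_pos: [450.7, -195.4, 204.6]
tool_rot: [3.142, -0.0, 0.097]
force: [0.8, 0.0, 0.1]
width: 85.2
```

```bash
python3 -c "
from mv import *
to(499.8,273.7,130,-.294)"
```

```text
units [  3.77 -18.49   2.98] twist 3.73 | at [ 450.7 -195.4  204.6] [ 3.1415e+00 -3.0000e-04  9.7100e-02] F [0.8 0.  0.1] w 85.2 t 1.03 q7 -1.03
```

>>> servo_tool(commands=[3.8,-18.5,3,3.7,0,3.8,-18.5,3,3.7,0,3.8,-18.5,3,3.7,0,3.8,-18.5,3,3.7,0,3.8,-18.5,3,3.7,0,3.8,-18.5,3,3.7,0,3.8,-18.5,3,3.7,0,3.8,-18.5,3,3.7,0,3.8,-18.5,3,3.7,0,3.8,-18.5,3,3.7,0])

```text
clock: 1.87
eef_pos: [493.4, 214.1, 138.9]
tool_rot: [-3.142, -0.0, -0.29]
force: [0.9, -0.9, -0.3]
width: 85.7
```

```bash
python3 -c "
from mv import *
to(499.8,273.7,130,-.294)"
```

```text
units [-0.44 -2.36  0.35] twist 0.04 | at [493.4 214.1 138.9] [-3.1416e+00 -1.0000e-04 -2.8990e-01] F [ 0.9 -0.9 -0.3] w 85.7 t 1.87 q7 -2.1
```

>>> servo_tool(commands=[-0.4,-2.35,0.35,0,0,-0.4,-2.35,0.35,0,0,-0.4,-2.35,0.35,0,0,-0.4,-2.35,0.35,0,0,-0.4,-2.35,0.35,0,0])

```text
clock: 2.28
eef_pos: [500.8, 269.5, 130.3]
tool_rot: [3.14, -0.0, -0.291]
force: [0.4, -0.1, 0.7]
width: 85.4
```

```bash
python3 -c "
from mv import *
to(499.8,273.7,60,-.294)
grab('top','t2');grab('scene','s2');crop('t2','t2g',200,170,150,130,5);crop('s2','s2g',185,190,170,130,4.7)
to(499.8,273.7,60,-.294)"
```

```text
units [-0.09 -0.16  2.81] twist 0.02 | at [500.8 269.5 130.3] [ 3.1401 -0.     -0.2914] F [ 0.4 -0.1  0.7] w 85.4 t 2.28 q7 -2.18
 units [-0.11 -0.17  2.83] twist 0.01 | at [501.1 268.9 130.7] [ 3.1406e+00 -4.0000e-04 -2.9300e-01] F [-0.  -0.6 -0.2] w 85.1 t 2.38 q7 -2.18
```

View pics/t2g.png

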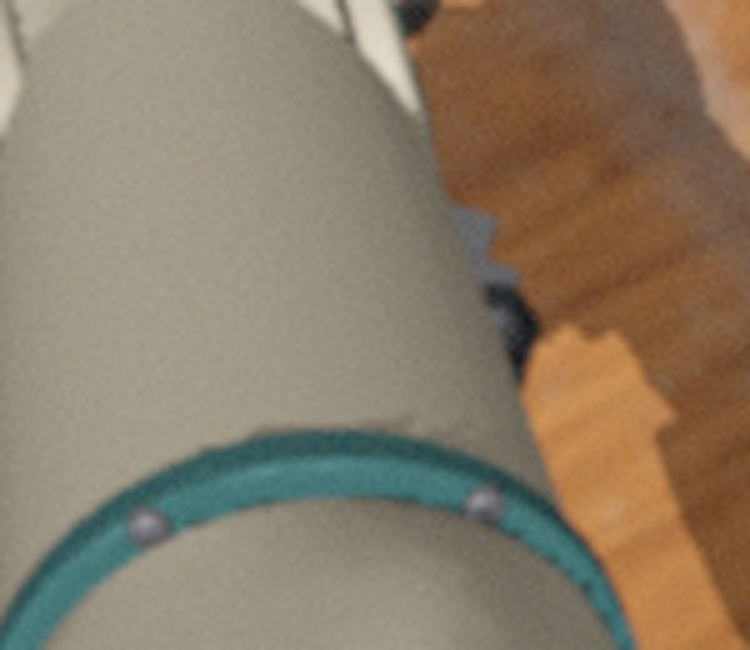

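View pics/s2g.png

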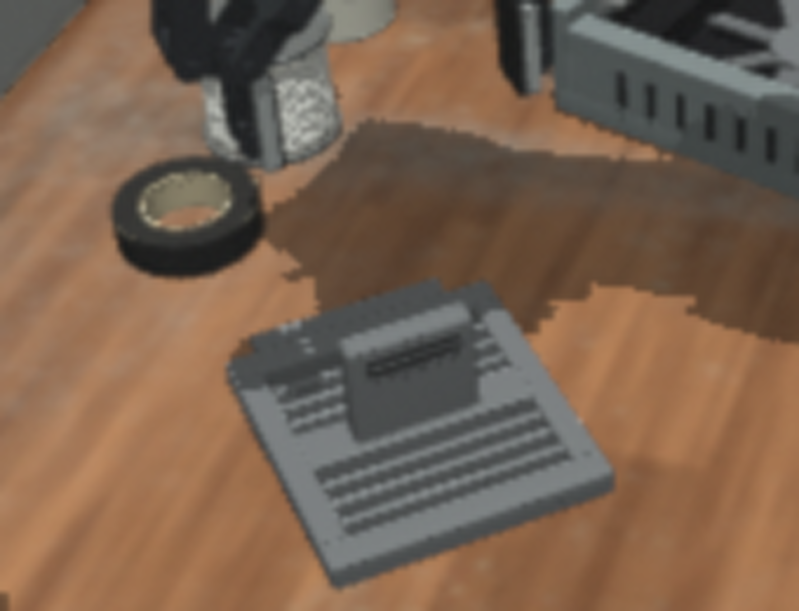

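>>> servo_tool(commands=[-0.1,-0.15,2,0,0,-0.1,-0.15,2.8,0,0,-0.1,-0.15,2.8,0,0,-0.1,-0.15,2.8,0,0])

```text
clock: 2.72
eef_pos: [498.9, 273.4, 59.9]
tool_rot: [3.139, 0.002, -0.292]
force: [-0.2, -0.2, -0.0]
width: 85.2
```

```bash
python3 -c "
from mv import *
to(499.8,273.7,16,-.294)
grab('scene','s3');crop('s3','s3g',185,190,170,130,4.7)
"
```

```text
units [ 0.03 -0.03  1.76] twist 0.02 | at [498.9 273.4  59.9] [ 3.1389e+00  1.9000e-03 -2.9230e-01] F [-0.2 -0.2 -0. ] w 85.2 t 2.72 q7 -2.16
```

View pics/s3g.png

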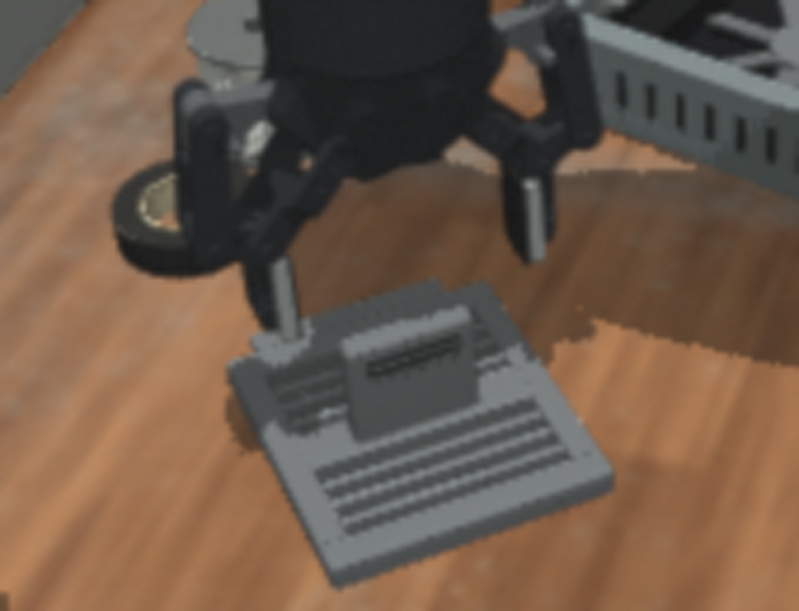

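>>> servo_tool(commands=[0,0,1.2,0,0,0,0,1.75,0,0,0,0,1.75,0,0,0,0,1.75,0,0.4,0,0,1.75,0,0.6,0,0,1.75,0,0.6,0,0,1.75,0,0.6,0,0,1.75,0,0.6])

```text
clock: 3.43
eef_pos: [500.9, 275.9, 18.8]
tool_rot: [-3.139, -0.002, -0.29]
force: [-0.7, -0.5, 5.6]
width: 49.4
```

```bash
python3 -c "
from mv import *
to(499.8,273.7,16,-.294)
grab('scene','s4');crop('s4','s4g',185,190,170,130,4.7)
"
```

```text
units [-0.02  0.1   0.11] twist 0.03 | at [500.9 275.9  18.8] [-3.1392e+00 -2.5000e-03 -2.9040e-01] F [-0.7 -0.5  5.6] w 49.4 t 3.43 q7 -2.14
```

View pics/s4g.png

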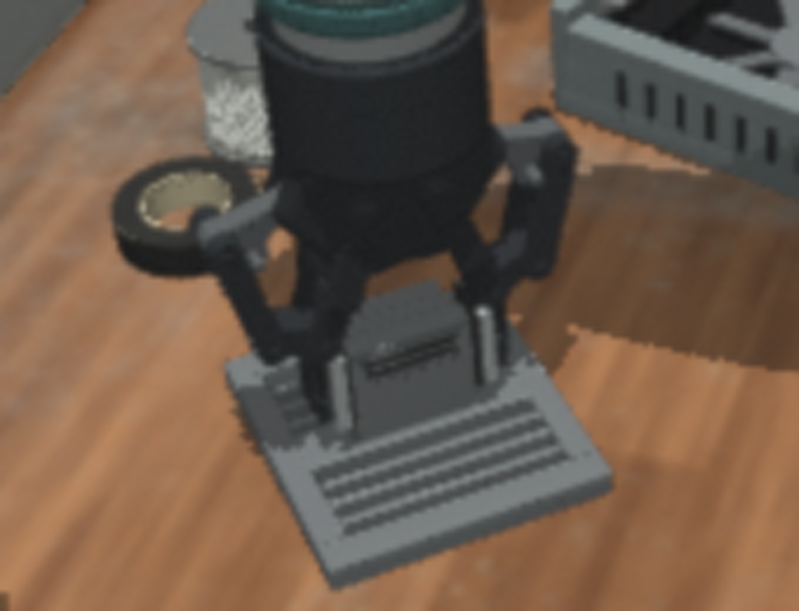

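>>> servo_tool(commands=[0,0,0,0,1,0,0,-1,0,1,0,0,-2.2,0,1,0,0,-3.5,0,1,0,0,-4.4,0,1,0,0,-4.4,0,1,0,0,-4.4,0,1])

```text
clock: 4.07
eef_pos: [500.4, 276.0, 128.7]
tool_rot: [-3.139, -0.003, -0.29]
force: [-0.7, -0.3, -1.3]
width: 49.2
```

```bash
python3 -c "
from mv import *
to(517.9,127.4,125,1.804)
grab('scene','s5');crop('s5','s5g',165,130,200,150,4)
"
```

```text
units [2.37 5.5  0.14] twist -20.0 | at [500.4 276.  128.7] [-3.1385e+00 -2.6000e-03 -2.9000e-01] F [-0.7 -0.3 -1.3] w 49.2 t 4.07 q7 -2.18
```

View pics/s5g.png

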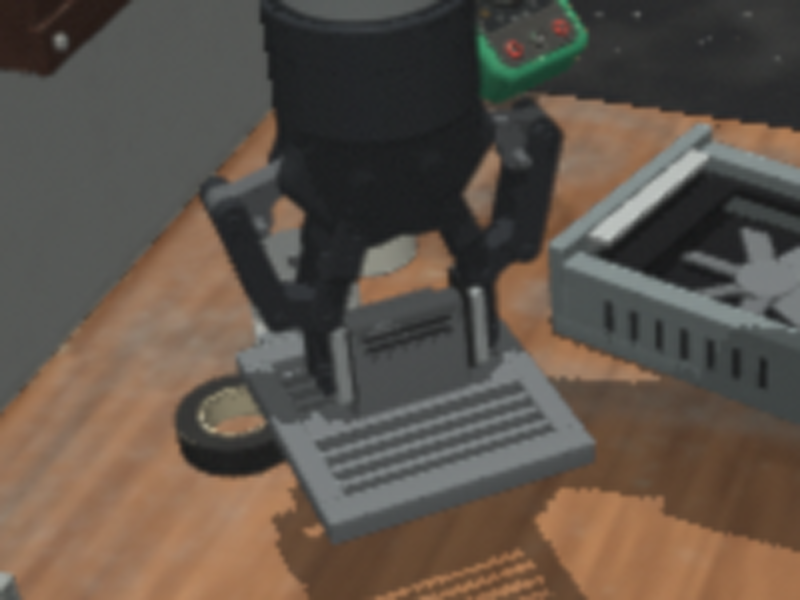

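>>> servo_tool(commands=[0.3,0.7,0,-1.1,1,0.6,1.4,0,-2.2,1,0.9,2.1,0,-3.3,1,1.2,2.8,0,-4.4,1,1.5,3.5,0,-5.5,1,1.8,4.2,0,-6.6,1,2.1,4.9,0,-7.7,1,2.4,5.5,0,-8.8,1,2.4,5.5,0,-9.9,1,2.4,5.5,0,-11,1])

```text
clock: 4.95
eef_pos: [516.6, 124.3, 125.1]
tool_rot: [-3.14, 0.003, 0.864]
force: [-0.0, 0.1, -2.0]
width: 49.2
```

```bash
python3 -c "
from mv import *
to(517.9,127.4,125,1.804)
"
```

```text
units [ 0.13 -0.04  0.01] twist -8.97 | at [516.6 124.3 125.1] [-3.1399e+00  3.1000e-03  8.6450e-01] F [-0.   0.1 -2. ] w 49.2 t 4.95 q7 -1.11
```

>>> servo_tool(commands=[0.1,0,0,-1.1,1,0.1,0,0,-2.2,1,0.1,0,0,-3.3,1,0.1,0,0.3,-4.4,1,0.1,0,0.6,-5.5,1,0.1,0,0.8,-6.6,1,0.1,0,0.8,-7.7,1,0.1,0,0.8,-8.8,1,0.1,0,0.8,-9,1,0.1,0,0.8,-9,1])

```text
clock: 5.78
eef_pos: [518.3, 128.0, 105.5]
tool_rot: [-3.139, -0.001, 1.802]
force: [-0.0, 0.5, -1.3]
width: 49.4
```

```bash
python3 -c "
from mv import *
to(517.9,127.4,70,1.804)
grab('scene','s6');crop('s6','s6g',215,130,200,150,4)
grab('top','t6');crop('t6','t6g',260,120,240,180,3.3)
"
```

```text
units [-0.02 -0.02  1.42] twist -0.02 | at [518.3 128.  105.5] [-3.1390e+00 -8.0000e-04  1.8022e+00] F [-0.   0.5 -1.3] w 49.4 t 5.78 q7 -0.45
```

View pics/s6g.png

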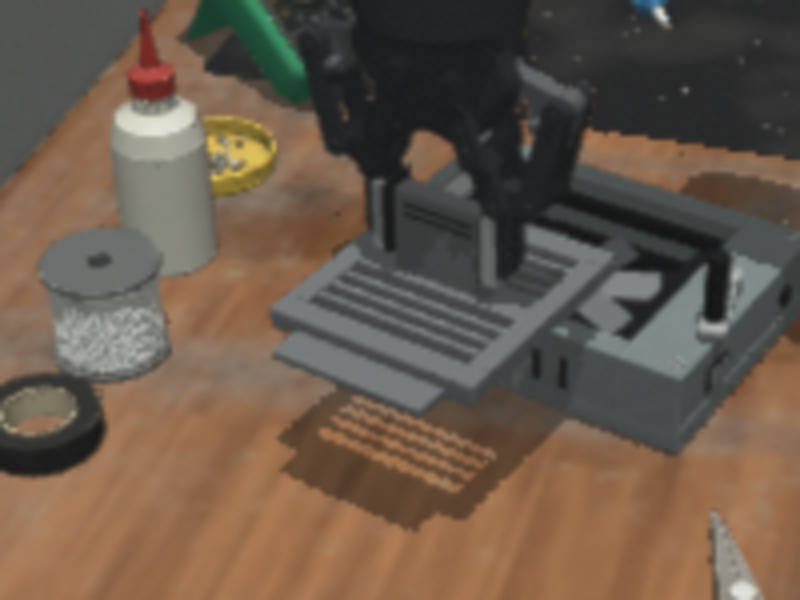

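View pics/t6g.png

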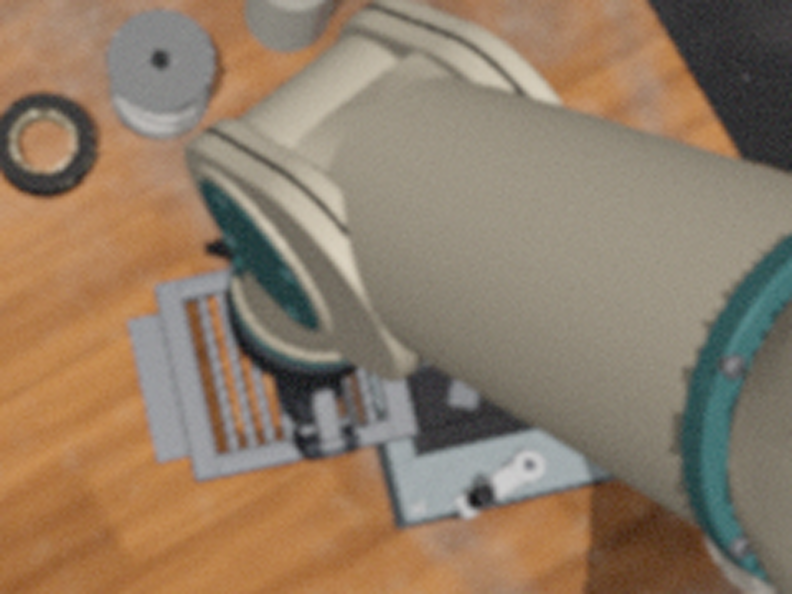

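>>> servo_tool(commands=[0,0,0.7,0,1,0,0,1.3,0,1,0,0,1.5,0,1,0,0,1.6,0,1,0,0,1.7,0,1,0,0,1.8,0,1,0,0,1.87,0,1,0,0,1.87,0,1])

```text
clock: 6.55
eef_pos: [518.1, 131.9, 61.6]
tool_rot: [3.141, -0.003, 1.806]
force: [-6.3, 5.4, 12.6]
width: 48.8
```

```bash
python3 -c "
from mv import *
to(517.9,127.4,59,1.804)
grab('scene','s7');crop('s7','s7g',215,130,200,150,4)
"
```

```text
units [-0.17 -0.05  0.1 ] twist 0.02 | at [518.1 131.9  61.6] [ 3.1411e+00 -3.1000e-03  1.8056e+00] F [-6.3  5.4 12.6] w 48.8 t 6.55 q7 -0.49
```

View pics/s7g.png

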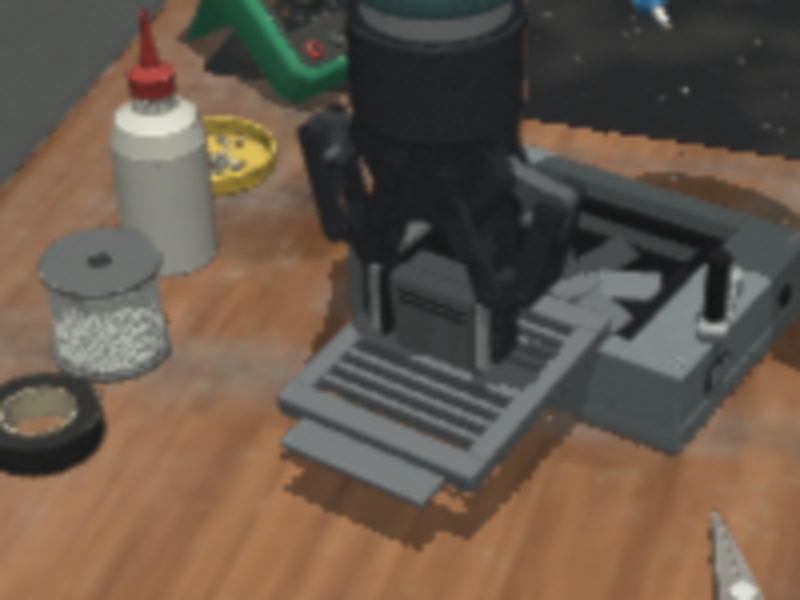

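>>> servo_tool(commands=[0,0,0.12,0,1,0,0,0.12,0,1,0,0,-0.6,0,1,0,0,-1.6,0,1,0,0,-2.4,0,1,0,0,-2.4,0,1,0,0,-2.4,0,1])

```text
clock: 7.18
eef_pos: [520.1, 128.6, 121.0]
tool_rot: [3.139, 0.0, 1.803]
force: [0.3, -0.8, -2.1]
width: 49.0
```

```bash
python3 -c "
from mv import *
to(517.9,127.4,120,1.804)
grab('scene','s8');crop('s8','s8g',265,150,110,90,7)
grab('top','t8');crop('t8','t8g',285,190,120,90,6.5)
"
```

```text
units [-0.03 -0.1   0.04] twist -0.01 | at [520.1 128.6 121. ] [3.1389e+00 1.0000e-04 1.8032e+00] F [ 0.3 -0.8 -2.1] w 49.0 t 7.18 q7 -0.44
```

View pics/s8g.png

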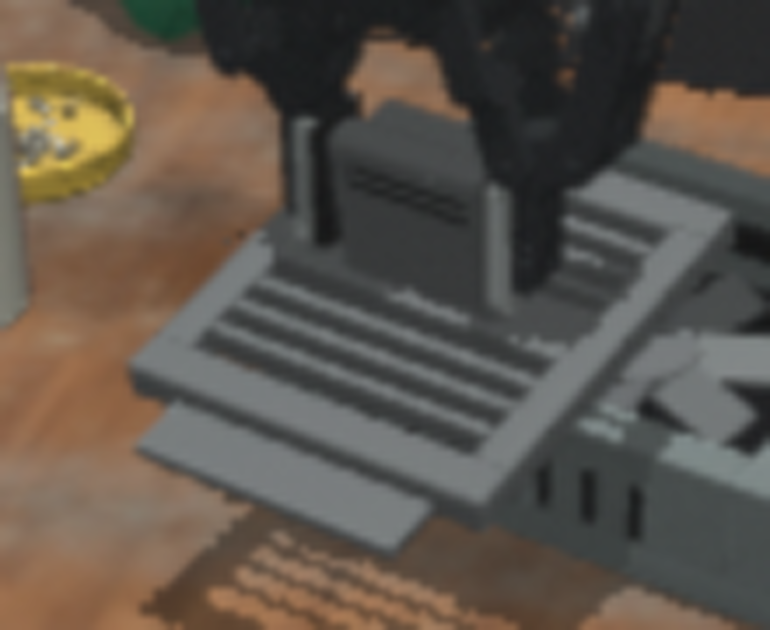

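View pics/t8g.png

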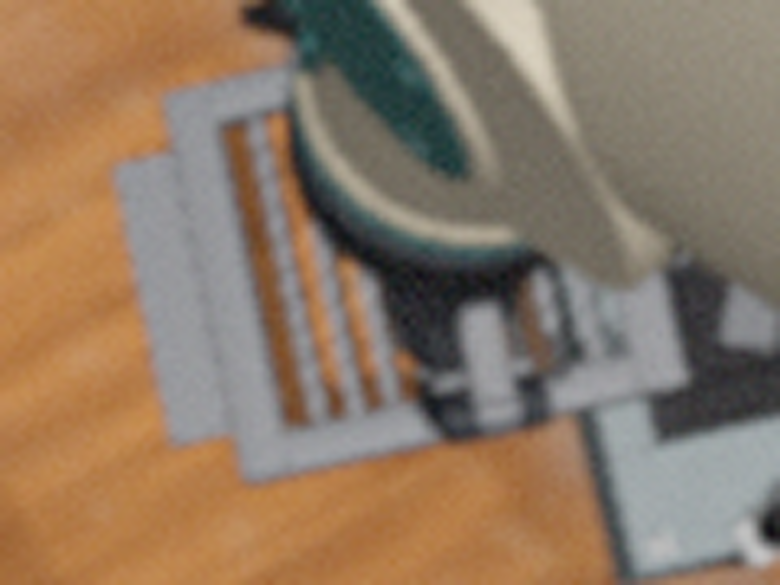

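```bash
cat > fit5.py <<'E'
from fit import *
from scipy.spatial.transform import Rotation as Ro
def fit5(obs,x0):
    f=lambda p,L:Ro.from_euler("zy",[p[3],p[4]]).apply(np.array(L,float)) if 0 else (Ro.from_euler("ZY",[p[3],p[4]]).apply(np.array(L,float))+p[:3])
    res=lambda p:np.concatenate([(proj(n,f(p,[o[0] for o in O]))-np.array([o[1] for o in O])).ravel() for n,O in obs.items()])
    r=least_squares(res,x0,x_scale=[10,10,10,.1,.1]);J=np.linalg.inv(r.jac.T@r.jac)
    return r.x,res(r.x).reshape(-1,2),np.sqrt(np.diag(J))
E
python3 - <<'E'
from fit5 import *
s=cv([((62,55,-24),(478,502)),((62,-55,-24),(133,370)),((-60,55,-24),(733,213)),((80,40,-31),(392,547)),((80,-40,-31),(140,447))],264.6,149.6,7)
t=cv([((62,-55,-24),(163,97)),((62,55,-24),(250,480)),((80,-40,-31),(117,172)),((80,40,-31),(172,443)),((-60,55,-24),(690,383))],284.6,189.6,6.5)
for o in({"scene":s,"top":t},{"scene":s},{"top":t}):
    p,r,sd=fit5(o,[520,128,140,1.8,.17]);print(np.round(p,3),np.round(sd,3));print(np.round(r,1).tolist())
E
```

```text
[5.21028e+02 1.24562e+02 1.36833e+02 1.78800e+00 1.64000e-01] [0.877 1.006 1.498 0.01  0.022]
[[1.1, 0.5], [-0.6, -0.6], [0.8, 0.0], [0.7, 0.7], [-0.3, -0.0], [-0.3, -0.9], [-0.6, 0.4], [-0.6, -1.3], [0.3, 0.4], [0.3, -0.3]]
[5.32151e+02 1.15453e+02 1.27169e+02 1.78000e+00 1.81000e-01] [7.13  6.337 6.641 0.019 0.027]
[[0.2, 0.3], [-0.1, -0.6], [-0.3, 0.1], [0.1, 0.4], [0.1, -0.2]]
[5.23254e+02 1.21741e+02 1.19675e+02 1.79300e+00 1.07000e-01] [ 2.74   5.377 14.916  0.015  0.158]
[[0.2, -0.0], [-0.1, 0.3], [-0.3, -0.7], [0.6, 0.4], [-0.4, -0.0]]
```

```bash
python3 -c "
from mv import *
to(538.5,5.8,125,.233)
"
```

```text
units [-4.94 -0.36 -0.22] twist 15.0 | at [518.7 127.9 119.3] [-3.1403e+00  4.0000e-04  1.8036e+00] F [-0.1  0.5 -1.8] w 49.0 t 7.28 q7 -0.44
```

>>> servo_tool(commands=[-0.3,0,-0.4,1.1,1,-1,-0.1,-0.4,2.2,1,-2,-0.2,-0.4,3.3,1,-3,-0.3,-0.4,4.4,1,-4,-0.4,-0.4,5.5,1,-4.9,-0.4,-0.4,6.6,1,-4.9,-0.4,-0.4,7.7,1,-4.9,-0.4,-0.4,8.8,1,-4.9,-0.4,-0.4,9.9,1,-4.9,-0.4,-0.4,11,1])

```text
clock: 8.12
eef_pos: [536.9, 6.5, 128.5]
tool_rot: [-3.14, 0.002, 0.646]
force: [-0.7, 0.4, -1.8]
width: 48.8
```

```bash
python3 -c "
from mv import *
to(538.5,5.8,103,.233)
"
```

```text
units [0.04 0.06 1.02] twist 3.94 | at [536.9   6.5 128.5] [-3.1403e+00  2.4000e-03  6.4570e-01] F [-0.7  0.4 -1.8] w 48.8 t 8.12 q7 -1.07
```

>>> servo_tool(commands=[0,0,0,1.1,1,0,0,0,2.2,1,0,0,0,3.3,1,0,0,0.3,3.9,1,0,0,0.6,3.9,1,0,0,0.8,3.9,1,0,0,0.8,3.9,1])

```text
clock: 8.7
eef_pos: [536.4, 6.9, 108.0]
tool_rot: [-3.141, 0.004, 0.246]
force: [0.6, 0.0, -1.6]
width: 49.3
```

```bash
python3 -c "
from mv import *
to(538.5,5.8,75.5,.233)
grab('scene','s9');crop('s9','s9g',285,130,150,115,5.2)
grab('top','t9');crop('t9','t9g',340,140,140,150,4)
"
```

```text
units [0.08 0.06 1.3 ] twist 0.12 | at [536.4   6.9 108. ] [-3.141   0.0039  0.2458] F [ 0.6  0.  -1.6] w 49.3 t 8.7 q7 -1.35
```

View pics/s9g.png

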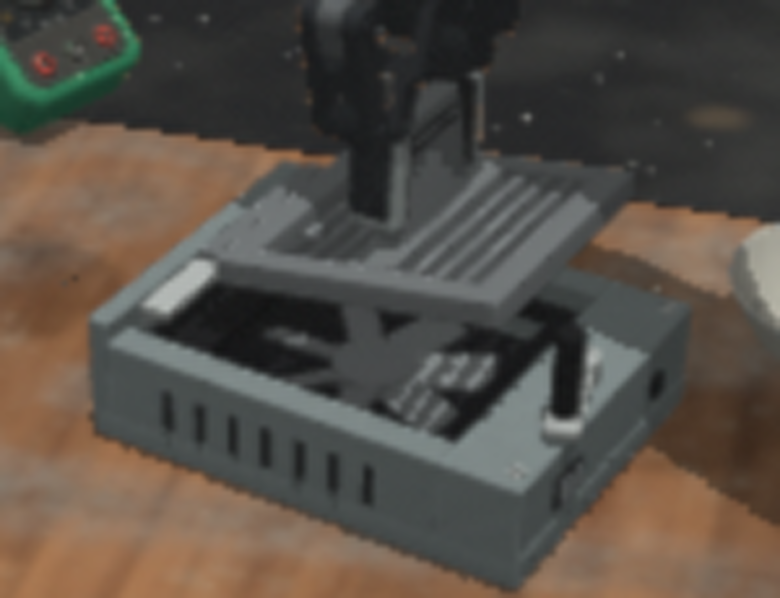

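View pics/t9g.png

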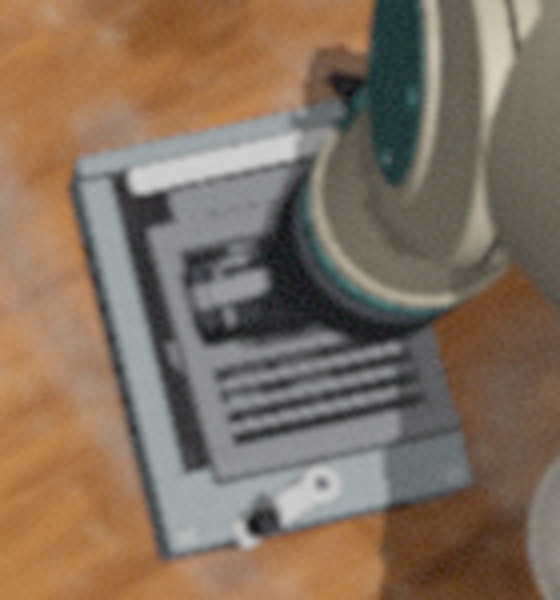

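```bash
python3 - <<'E'
from fit5 import *
s=cv([((-60,55,-24),(497,297)),((-60,55,-36),(497,316)),((-60,-55,-24),(632,170)),((62,55,-24),(212,257))],284.6,129.6,5.2)
t=cv([((80,40,-31),(170,195)),((62,55,-24),(150,230)),((-60,55,-24),(215,480)),((-60,-55,-24),(462,428))],339.6,139.6,4)
p,r,sd=fit5({"scene":s,"top":t},[536,6,125,.24,.17]);print(np.round(p,3),np.round(sd,3));print(np.round(r,1).tolist())
c,S=np.cos(.233),np.sin(.233)
def ext(q): d=np.array(q[:2])-[556,10];return np.round([c*d[0]+S*d[1],-S*d[0]+c*d[1],q[2]],1)
print("rib",ext(p[:3]),"tcp",ext([536.4,6.9,108]),"tip",ext(p[:3]+Ro.from_euler("ZY",p[3:]).apply([80,0,-36])),"plain",ext(p[:3]+Ro.from_euler("ZY",p[3:]).apply([-60,0,-36])))
K=[((84.5,73,59),),((-107.5,73,50),),((-107.5,-73,50),),((60.5,50,56),)]
for k in K:
    L=np.array(k[0]);w=[556+c*L[0]-S*L[1],10+S*L[0]+c*L[1],L[2]]
    print(k,"top crop",np.round((proj("top",w)-[339.6,139.6])*4),"scene crop",np.round((proj("scene",w)-[284.6,129.6])*5.2))
E
```

```text
[5.36284e+02 5.12300e+00 1.26438e+02 2.13000e-01 2.07000e-01] [1.028 0.946 1.605 0.011 0.019]
[[-0.7, -0.4], [0.2, 1.8], [1.0, -1.4], [0.3, 0.2], [-0.2, -0.3], [-0.5, -0.3], [0.4, -0.2], [0.0, 0.1]]
rib [-20.3  -0.2 126.4] tcp [-19.8   1.5 108. ] tip [50.6 -1.6 74.7] plain [-86.4   1.1 103.6]
((84.5, 73, 59),) top crop [[ 75. 156.]] scene crop [[ 84. 314.]]
((-107.5, 73, 50),) top crop [[171. 555.]] scene crop [[522. 491.]]
((-107.5, -73, 50),) top crop [[475. 485.]] scene crop [[695. 302.]]
((60.5, 50, 56),) top crop [[134. 195.]] scene crop [[169. 311.]]
```

>>> servo_tool(commands=[0,0,0.4,0.1,1,0,0,0.8,0.1,1,0,0,1.1,0.1,1,0,0,1.25,0.1,1,0,0,1.25,0.1,1,0,0,1.25,0.1,1])

```text
clock: 9.3
eef_pos: [537.7, 6.8, 78.3]
tool_rot: [-3.141, 0.001, 0.233]
force: [0.7, -0.3, -1.3]
width: 48.8
```

```bash
python3 -c "
from mv import *
to(538.5,5.8,75.5,.233)
grab('scene','s10');crop('s10','s10g',285,130,150,115,5.2)
grab('top','t10');crop('t10','t10g',340,140,140,150,4)
"
```

```text
units [0.02 0.05 0.11] twist 0.0 | at [537.7   6.8  78.3] [-3.1414e+00  7.0000e-04  2.3340e-01] F [ 0.7 -0.3 -1.3] w 48.8 t 9.3 q7 -1.36
```

View pics/s10g.png

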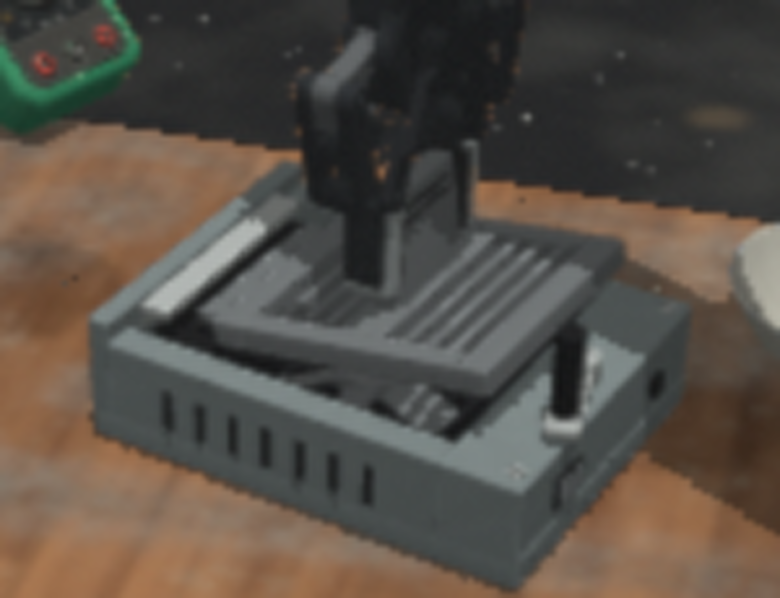

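View pics/t10g.png

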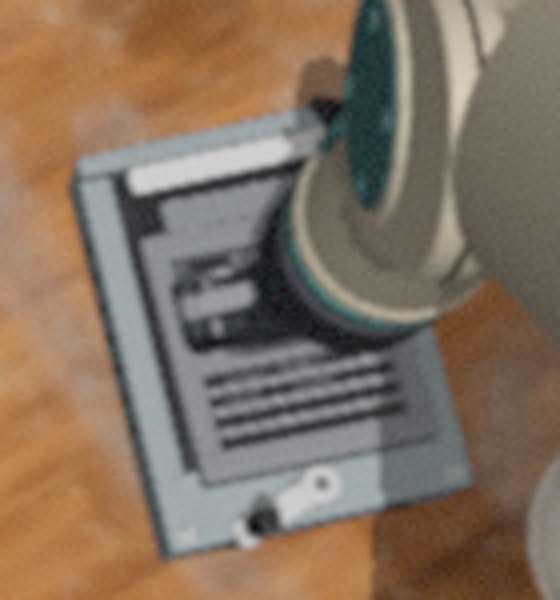

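>>> servo_tool(commands=[0,0,0.12,0,1,0,0,0.12,0,1,0.15,0,0.12,0,1,0.3,0,0.12,0,1,0.45,0,0.12,0,1,0.52,0,0.12,0,1,0.52,0,0.12,0,1])

```text
clock: 9.98
eef_pos: [551.1, 10.1, 75.6]
tool_rot: [-3.142, -0.0, 0.234]
force: [0.4, 0.9, -2.1]
width: 48.9
```

```bash
python3 -c "
from mv import *
to(548,8,70,.233)
grab('scene','s11');crop('s11','s11g',285,130,150,115,5.2)
grab('top','t11');crop('t11','t11g',340,140,140,150,4)
"
```

```text
units [-0.14  0.05  0.22] twist 0.01 | at [551.1  10.1  75.6] [-3.1416e+00 -4.0000e-04  2.3360e-01] F [ 0.4  0.9 -2.1] w 48.9 t 9.98 q7 -1.36
```

View pics/s11g.png

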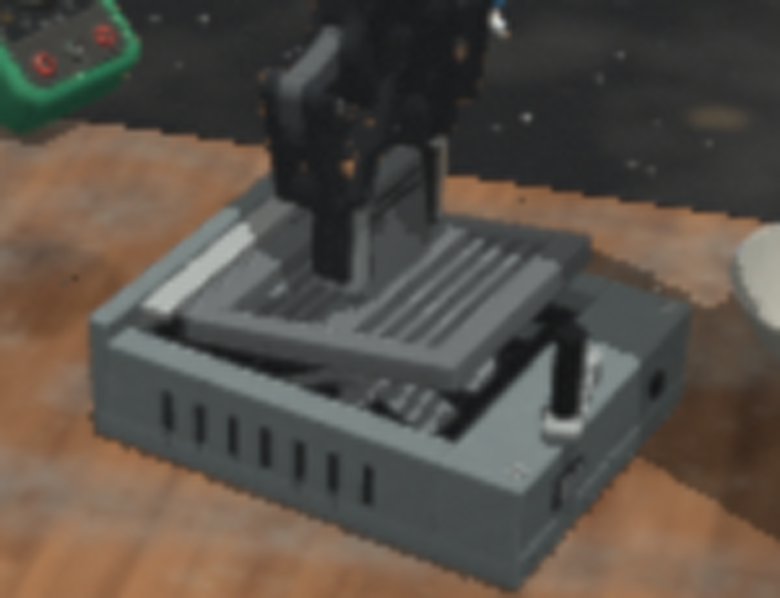

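View pics/t11g.png

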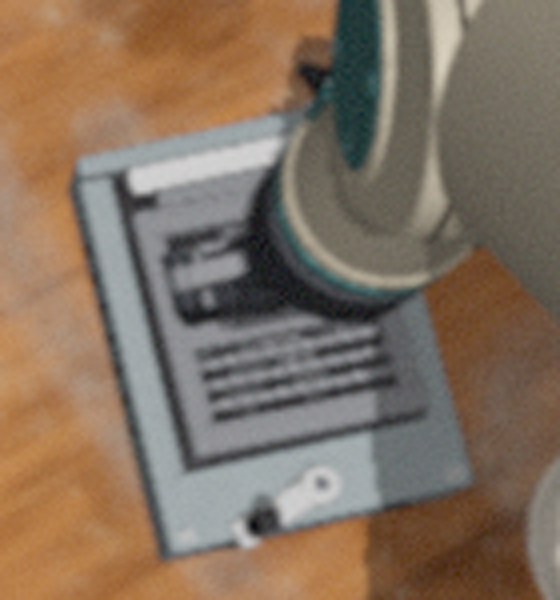

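>>> servo_tool(commands=[-0.02,0,0.1,0,1,-0.03,0,0.17,0,1,-0.05,0,0.24,0,1,-0.06,0,0.31,0,1,-0.08,0,0.38,0,1,-0.1,0,0.45,0,1,-0.12,0,0.52,0,1,-0.12,0,0.52,0,1])

```text
clock: 10.75
eef_pos: [546.2, 8.4, 63.3]
tool_rot: [3.141, 0.002, 0.233]
force: [-5.2, -1.1, 8.8]
width: 49.3
```

```bash
python3 -c "
from mv import *
to(547.2,8,58.5,.233)
grab('scene','s12');crop('s12','s12g',285,130,150,115,5.2)
"
```

```text
units [0.03 0.02 0.19] twist -0.0 | at [546.2   8.4  63.3] [3.1414e+00 2.0000e-03 2.3260e-01] F [-5.2 -1.1  8.8] w 49.3 t 10.75 q7 -1.36
```

View pics/s12g.png

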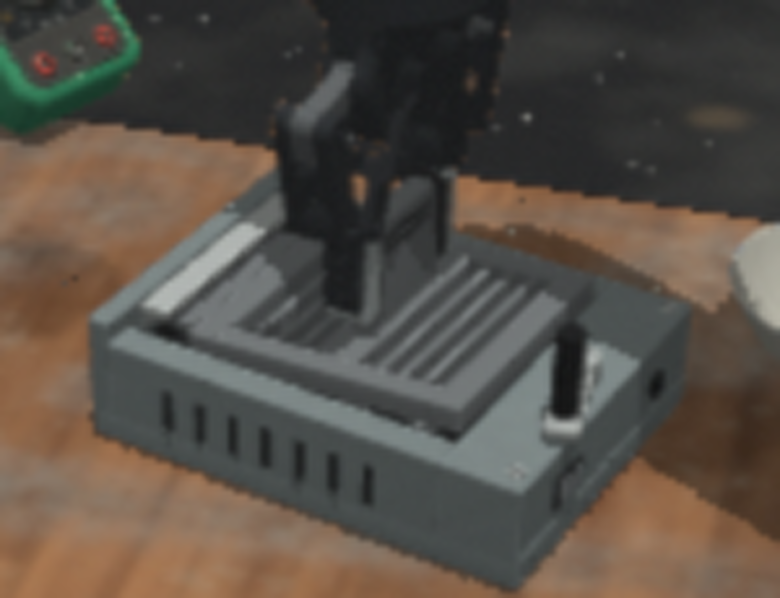

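>>> servo_tool(commands=[0,0,0.06,0,1,0,0,0.12,0,1,0,0,0.18,0,1,0,0,0.22,0,1,0,0,0.22,0,1])

```text
clock: 11.22
eef_pos: [546.4, 8.4, 62.8]
tool_rot: [3.141, 0.0, 0.232]
force: [-16.0, -1.4, 53.8]
width: 49.2
```

```bash
python3 -c "
from mv import *
to(547.2,8,58.5,.233)
grab('scene','s13');crop('s13','s13g',285,130,150,115,5.2)
grab('top','t13');crop('t13','t13g',340,140,140,150,4)
"
```

```text
units [0.03 0.02 0.17] twist -0.01 | at [546.4   8.4  62.8] [3.1414e+00 4.0000e-04 2.3230e-01] F [-16.   -1.4  53.8] w 49.2 t 11.22 q7 -1.36
```

View pics/s13g.png

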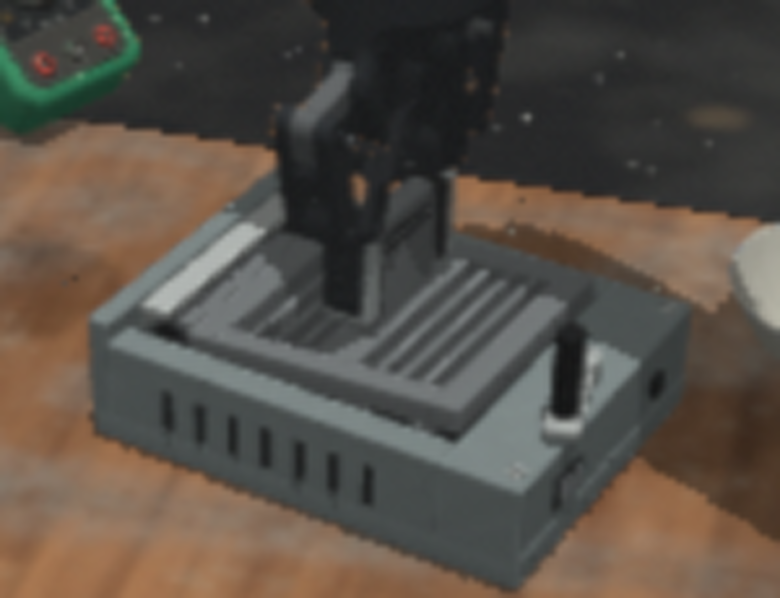

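View pics/t13g.png

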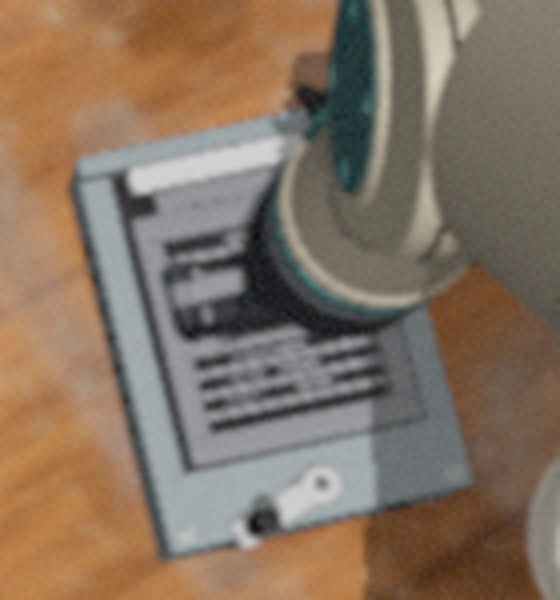

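>>> servo_tool(commands=[0,0,-0.15,0,1,0,0,-0.3,0,1,0.06,0,-0.3,0,1,0.1,0,-0.3,0,1,0.1,0,-0.3,0,1])

```text
clock: 11.73
eef_pos: [550.2, 9.9, 64.0]
tool_rot: [-3.141, 0.0, 0.234]
force: [-0.8, 0.3, -1.7]
width: 49.4
```

```bash
python3 -c "
from mv import *
to(548.2,8.2,58.5,.233)
grab('scene','s14');crop('s14','s14g',285,130,150,115,5.2)
grab('top','t14');crop('t14','t14g',340,140,140,150,4)
"
```

```text
units [-0.09  0.05  0.22] twist 0.01 | at [550.2   9.9  64. ] [-3.1414e+00  4.0000e-04  2.3360e-01] F [-0.8  0.3 -1.7] w 49.4 t 11.73 q7 -1.36
```

View pics/s14g.png

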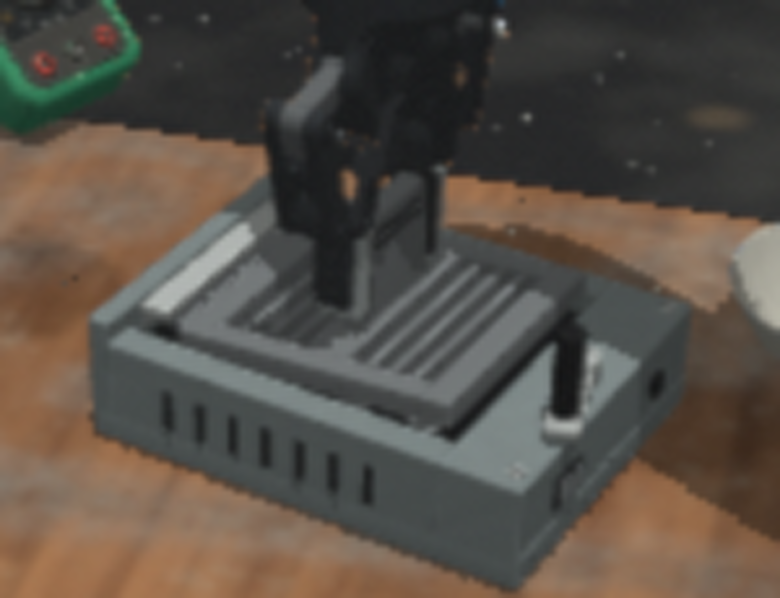

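View pics/t14g.png

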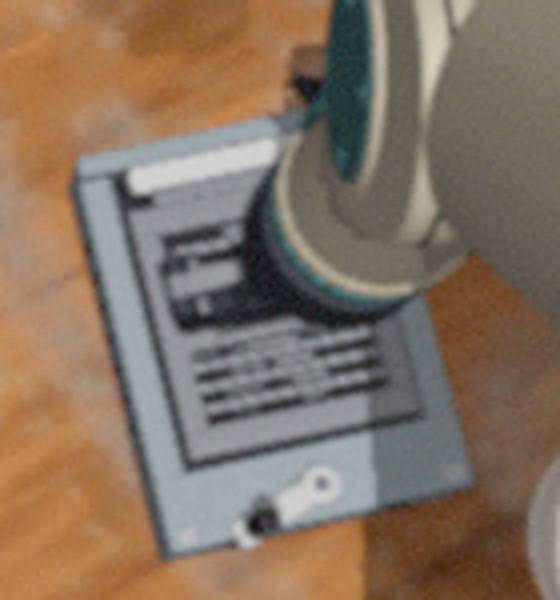

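>>> servo_tool(commands=[0,0,0.06,0,1,-0.01,0,0.12,0,1,-0.02,0,0.18,0,1,-0.03,0,0.24,0,1,-0.04,0,0.28,0,1,-0.04,0,0.28,0,1])

```text
clock: 12.33
eef_pos: [547.7, 9.0, 57.8]
tool_rot: [-3.141, 0.002, 0.233]
force: [-4.8, -1.2, 6.9]
width: 48.7
```

```bash
python3 -c "
from mv import *
to(548.2,8.2,58.5,.233)
grab('scene','s15');crop('s15','s15g',285,130,150,115,5.2)
grab('top','t15');crop('t15','t15g',340,140,140,150,4)
"
```

```text
units [ 0.01  0.04 -0.03] twist -0.0 | at [547.7   9.   57.8] [-3.1415e+00  2.5000e-03  2.3280e-01] F [-4.8 -1.2  6.9] w 48.7 t 12.33 q7 -1.36
```

View pics/s15g.png

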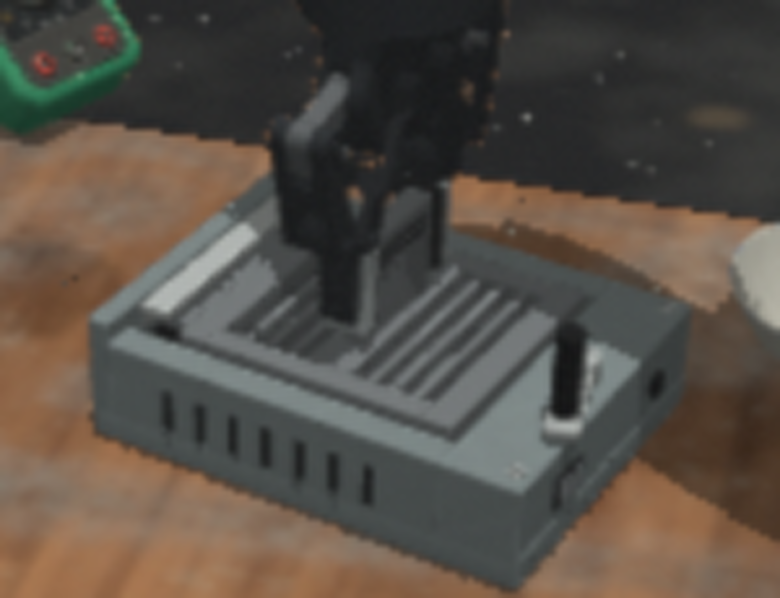

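View pics/t15g.png

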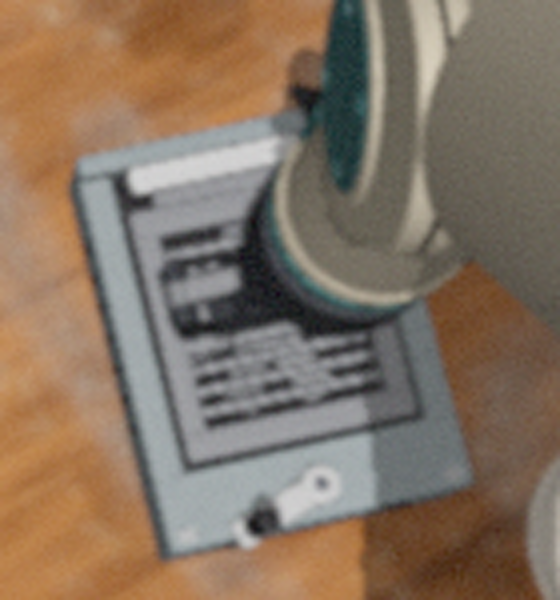

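>>> servo_tool(commands=[0,0,0.06,0,1,0,0,0.12,0,1,0,0,0.12,0,1])

```text
clock: 12.68
eef_pos: [548.1, 9.0, 57.2]
tool_rot: [-3.142, 0.001, 0.233]
force: [-9.3, -1.4, 27.9]
width: 49.0
```

```bash
python3 -c "
from mv import *
to(548.2,8.2,58.5,.233)
"
```

```text
units [-0.    0.03 -0.05] twist -0.0 | at [548.1   9.   57.2] [-3.1416e+00  1.2000e-03  2.3280e-01] F [-9.3 -1.4 27.9] w 49.0 t 12.68 q7 -1.36
```

>>> servo_tool(commands=[0,0,-0.1,0,1,0,0,-0.1,0,0.2,0,0,-0.1,0,0,0,0,-0.1,0,0,0,0,-0.3,0,0,0,0,-1.2,0,0,0,0,-2.4,0,0,0,0,-3.6,0,0,0,0,-3.6,0,0])

```text
clock: 13.43
eef_pos: [552.7, 9.6, 149.7]
tool_rot: [3.14, -0.009, 0.233]
force: [0.8, -0.0, -0.3]
width: 85.5
```

```bash
python3 -c "
from mv import *
to(451.2,21.1,150,.233)
grab('scene','s16');crop('s16','s16g',285,130,150,115,5.2)
grab('top','t16');crop('t16','t16g',340,140,140,150,4)
"
```

```text
units [-3.84 -1.39 -0.05] twist 0.0 | at [552.7   9.6 149.7] [ 3.1399 -0.0092  0.2332] F [ 0.8 -0.  -0.3] w 85.5 t 13.43 q7 -1.37
```

View pics/s16g.png

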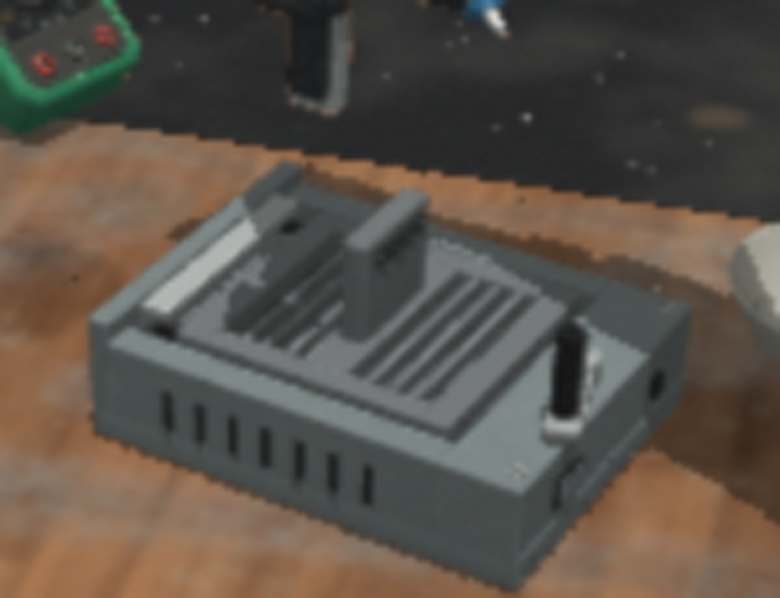

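View pics/t16g.png

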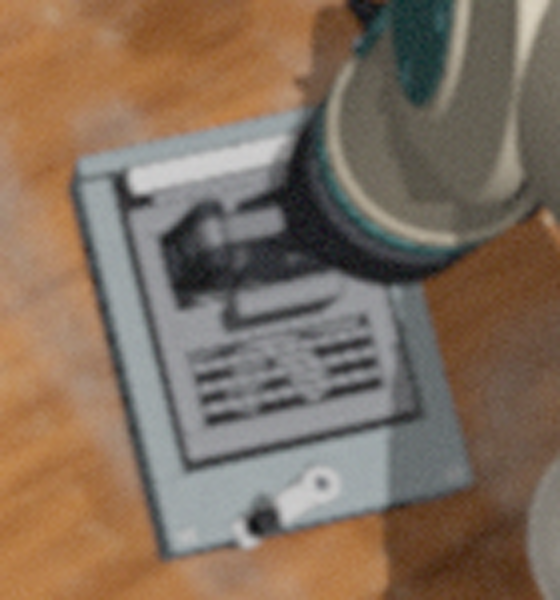

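```bash
python3 - <<'E'
from mv import *
crop('t16','t16p',385,250,50,40,14);crop('s16','s16p',375,180,40,40,14)
print(tri((572/5.2+284.6,328/5.2+129.6),(262/4+339.6,515/4+139.6)))
for a in (0,.1,.23):
    t=.233+2.0-a;P=[466+36*np.cos(t),-11.4+36*np.sin(t)]
    print(a,np.round(P,1),[np.round((proj("top",P+[z])-[385,250])*14) for z in(96,60)],[np.round((proj("scene",P+[z])-[375,180])*14) for z in(96,60)])
E
```

```text
(array([447.47058079,  21.50530003,  97.48246038]), [1.724817322732491, 1.7248173227325119])
0 [443.9  17. ] [array([[324., 297.]]), array([[272., 322.]])] [array([[304., 184.]]), array([[283., 406.]])]
0.1 [446.8  19.1] [array([[308., 274.]]), array([[256., 300.]])] [array([[276., 181.]]), array([[256., 403.]])]
0.23 [450.9  21.3] [array([[289., 241.]]), array([[239., 268.]])] [array([[241., 176.]]), array([[222., 397.]])]
```

View pics/t16p.png

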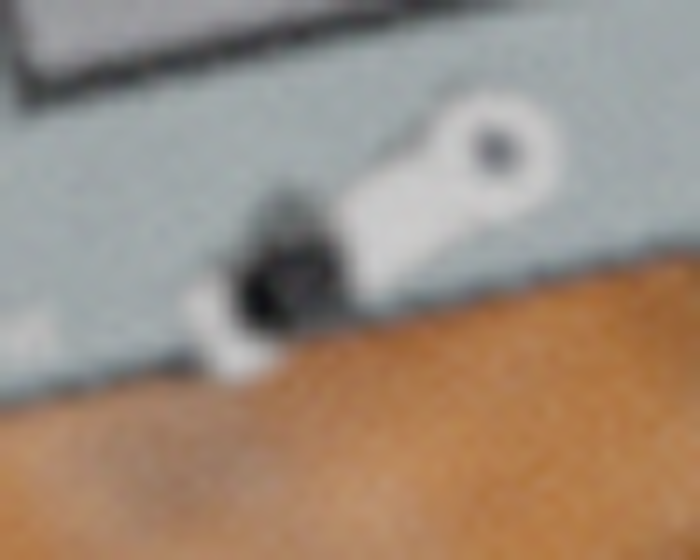

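View pics/s16p.png

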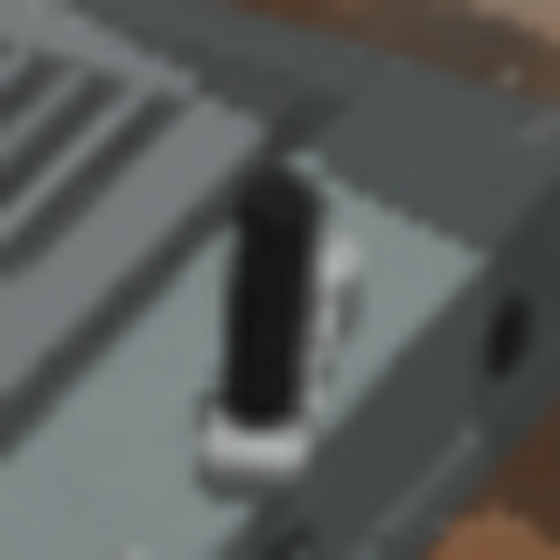

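```bash
python3 -c "
from mv import *
to(447.5,20,130,.233)
to(447.5,20,67,.233)
"
```

```text
units [-3.89 -1.35  0.62] twist 0.0 | at [550.    9.6 145.9] [ 3.1412e+00 -2.7000e-03  2.3340e-01] F [-0.7  0.2 -0. ] w 85.4 t 13.53 q7 -1.37
 units [-3.9  -1.35  3.14] twist 0.0 | at [550.    9.6 145.9] [ 3.1412e+00 -2.7000e-03  2.3340e-01] F [-0.7  0.2 -0. ] w 85.4 t 13.53 q7 -1.37
```

>>> servo_tool(commands=[-1.3,-0.45,0,0,0,-2.6,-0.9,0.3,0,0,-3.9,-1.35,0.6,0,0,-3.9,-1.35,0.6,0,0,-3.9,-1.35,1.3,0,0,-3.9,-1.35,2,0,0,-3.9,-1.35,2,0,0])

```text
clock: 14.12
eef_pos: [444.0, 19.7, 91.9]
tool_rot: [-3.141, 0.006, 0.234]
force: [-1.3, -0.1, -0.4]
width: 85.4
```

```bash
python3 -c "
from mv import *
to(447.5,20,67,.233)
grab('scene','s17');crop('s17','s17g',285,100,150,145,4)
"
```

```text
units [0.15 0.02 0.99] twist 0.01 | at [444.   19.7  91.9] [-3.1406  0.0064  0.2337] F [-1.3 -0.1 -0.4] w 85.4 t 14.12 q7 -1.39
```

View pics/s17g.png

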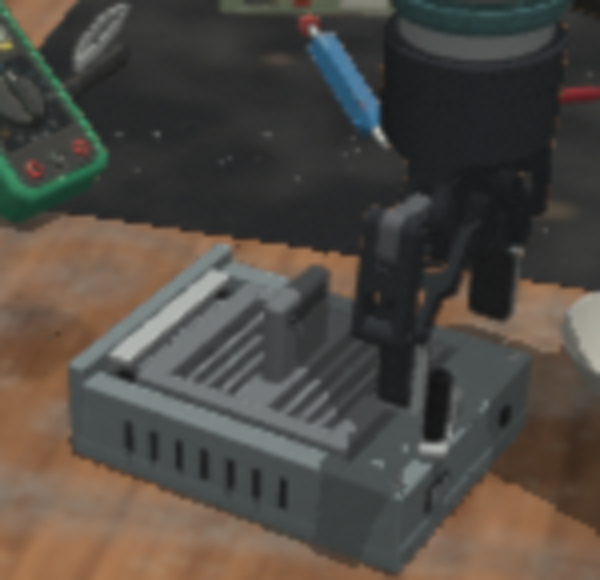

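```bash
python3 -c "
from mv import *
c,s=np.cos(.2337),np.sin(.2337)
for d in(43,-43):
  for z in (92,105): print(d,z,(proj('scene',[444-s*d,19.7+c*d,z])-[284.6,99.6])*4)
print((proj('scene',[447.5,20,96])-[284.6,99.6])*4)
"
```

```text
43 92 [[400.28106573 428.58684548]]
43 105 [[402.13286529 404.71468899]]
-43 92 [[484.4156211  341.11088817]]
-43 105 [[486.89445926 317.89759052]]
[[438.06479291 373.59829255]]
```

>>> servo_tool(commands=[0.1,0,0.5,0,0,0.1,0,1,0,0,0.1,0,1,0,0,0.1,0,1,0,0.6,0.1,0,1,0,1,0.1,0,1,0,1,0.1,0,1,0,1,0.1,0,1,0,1])

```text
clock: 14.83
eef_pos: [449.1, 20.4, 70.2]
tool_rot: [3.141, -0.001, 0.233]
force: [-0.5, 0.1, -0.4]
width: 25.6
```

```bash
python3 -c "
from mv import *
to(447.5,20,67,.233)
grab('scene','s18');crop('s18','s18g',285,100,150,145,4)
"
```

```text
units [-0.07 -0.    0.13] twist 0.0 | at [449.1  20.4  70.2] [ 3.1414e+00 -9.0000e-04  2.3340e-01] F [-0.5  0.1 -0.4] w 25.6 t 14.83 q7 -1.39
```

View pics/s18g.png

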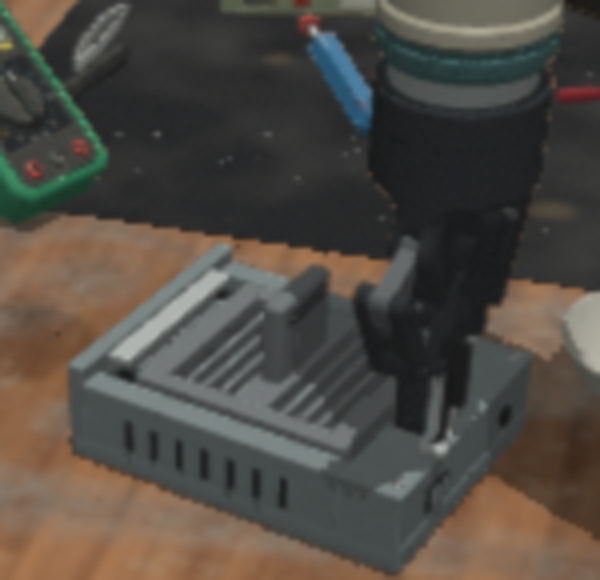

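Still closing (25.6 mm); let it finish.

>>> servo_tool(commands=[0,0,0.1,0,1,0,0,0.1,0,1,0,0,0.1,0,1,0,0,0.1,0,1])

```text
clock: 15.22
eef_pos: [449.4, 21.0, 69.0]
tool_rot: [-3.141, -0.002, 0.234]
force: [-3.3, 2.2, 23.8]
width: 9.7
```

```bash
python3 -c "
from mv import *
s=ctrl.read_state();print(s['eef_pos'])
H=np.array([466,-11.4])
c,S=np.cos(.233),np.sin(.233)
p0=s['eef_pos'][:2];a0=np.arctan2(*(p0-H)[::-1]);r=np.linalg.norm(p0-H);print('r',r,'ang ext',a0-.233)
for a in np.linspace(a0-.233,-.05,13):
    q=H+36*np.array([np.cos(a+.233),np.sin(a+.233)]);d=q-p0
    print(round(a,2),np.round([(c*d[0]+S*d[1])/25,(S*d[0]-c*d[1])/25],2))
to(449,20,67,.233)
"
```

```text
[449.4450984   20.99880464  69.04616451]
r 36.38333834291568 ang ext 1.8101834382708657
1.81 [0.   0.01]
1.66 [ 0.22 -0.02]
1.5 [ 0.45 -0.02]
1.35 [0.67 0.01]
1.19 [0.88 0.08]
1.04 [1.08 0.18]
0.88 [1.26 0.3 ]
0.73 [1.42 0.46]
0.57 [1.56 0.64]
0.42 [1.66 0.83]
0.26 [1.74 1.04]
0.11 [1.78 1.26]
-0.05 [1.78 1.49]
 units [-0.03  0.03  0.08] twist 0.01 | at [449.4  21.   69. ] [-3.1412e+00 -2.4000e-03  2.3350e-01] F [-3.3  2.2 23.8] w 9.7 t 15.22 q7 -1.39
```

```bash
python3 -c "
from mv import *
grab('scene','s19');crop('s19','s19g',365,160,60,60,10)
grab('top','t19');crop('t19','t19g',340,140,140,150,4)
to(449,20,67,.233)
"
```

```text
units [-0.03  0.04  0.08] twist 0.01 | at [449.5  21.   69.1] [-3.1412e+00 -2.5000e-03  2.3360e-01] F [-3.5  1.4 23.7] w 10.1 t 15.32 q7 -1.39
```

View pics/s19g.png

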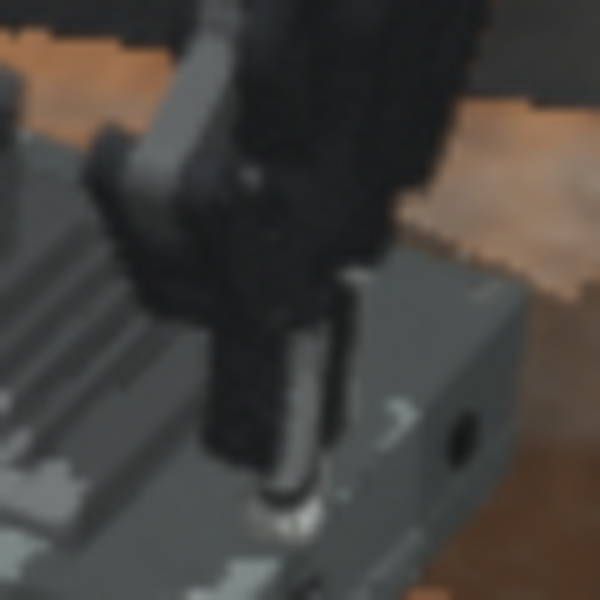

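View pics/t19g.png

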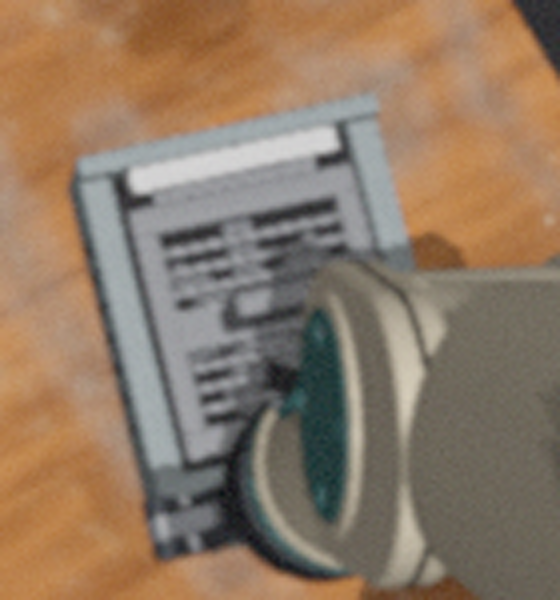

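>>> servo_tool(commands=[0,0,-0.1,0,1,0.22,-0.02,-0.15,0,1,0.45,-0.02,-0.15,0,1,0.67,0,-0.15,0,1,0.88,0.08,-0.15,0,1,1.08,0.18,-0.15,0,1,1.26,0.3,-0.15,0,1,1.26,0.3,-0.15,0,1])

```text
clock: 15.98
eef_pos: [480.3, 26.3, 69.9]
tool_rot: [-3.135, 0.002, 0.238]
force: [-1.9, 14.5, -8.5]
width: 9.6
```

```bash
python3 -c "
from mv import *
s=ctrl.read_state();print(s['eef_pos'])
H=np.array([466,-11.4])
c,S=np.cos(.233),np.sin(.233)
p0=s['eef_pos'][:2];a0=np.arctan2(*(p0-H)[::-1]);r=np.linalg.norm(p0-H);print('r',r,'ang ext',a0-.233)
for a in np.linspace(a0-.233,-.05,9):
    q=H+36*np.array([np.cos(a+.233),np.sin(a+.233)]);d=q-p0
    print(round(a,2),np.round([(c*d[0]+S*d[1])/25,(S*d[0]-c*d[1])/25],2))
grab('scene','s20');crop('s20','s20g',335,130,90,90,6.5)
to(449,20,67,.233)
"
```

```text
[480.27213331  26.2833836   69.88901421]
r 40.295548000516185 ang ext 0.9757524479101626
0.98 [-0.1   0.14]
0.85 [0.05 0.26]
0.72 [0.18 0.39]
0.59 [0.29 0.53]
0.46 [0.38 0.69]
0.33 [0.46 0.86]
0.21 [0.51 1.04]
0.08 [0.53 1.22]
-0.05 [0.53 1.41]
 units [-1.27 -0.05  0.12] twist 0.04 | at [480.3  26.3  69.9] [-3.135e+00  1.600e-03  2.377e-01] F [-1.2 14.4 -9.4] w 9.9 t 16.03 q7 -1.39
```

View pics/s20g.png

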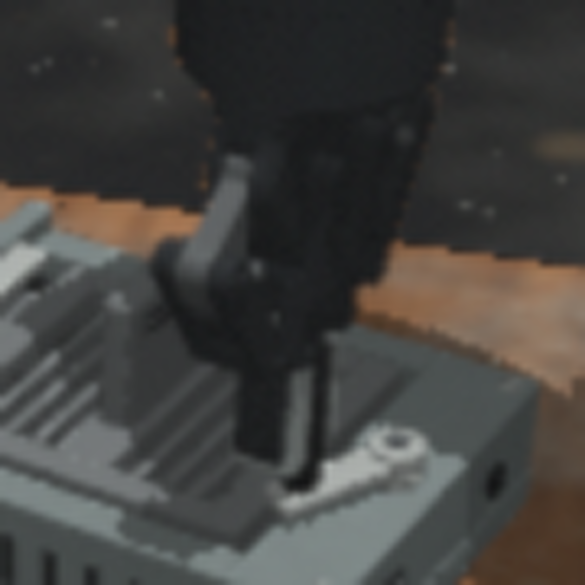

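```bash
python3 -c "
from mv import *
H=np.array([466,-11.4])
f=lambda P:np.round((proj('scene',P)-[334.6,129.6])*6.5)
print('hinge',f([*H,60]))
for a in (.7,.8,.9,1,1.1,1.2,1.3):
    u=np.array([np.cos(a+.233),np.sin(a+.233)]);print(a,f([*(H+46*u),60]),'peg base',f([*(H+36*u),60]),np.round(H+36*u,1))
c,S=np.cos(.233),np.sin(.233)
for L in ([-70,-55,52],[-70,55,52],[-72.5,58,50],[-72.5,-58,50],[-107.5,-73,50]): print(L,f([556+c*L[0]-S*L[1],10+S*L[0]+c*L[1],L[2]]))
crop('s20','s20h',365,175,50,40,14)
"
```

```text
hinge [[398. 447.]]
0.7 [[248. 460.]] peg base [[281. 457.]] [487.4  17.5]
0.8 [[252. 468.]] peg base [[284. 464.]] [484.4  19.5]
0.9 [[257. 476.]] peg base [[288. 470.]] [481.3  21.2]
1 [[264. 485.]] peg base [[294. 476.]] [477.9  22.6]
1.1 [[272. 492.]] peg base [[300. 483.]] [474.5  23.6]
1.2 [[282. 500.]] peg base [[307. 488.]] [470.9  24.3]
1.3 [[292. 507.]] peg base [[316. 494.]] [467.4  24.6]
[-70, -55, 52] [[411. 365.]]
[-70, 55, 52] [[243. 536.]]
[-72.5, 58, 50] [[245. 549.]]
[-72.5, -58, 50] [[422. 368.]]
[-107.5, -73, 50] [[544. 378.]]
```

View pics/s20h.png

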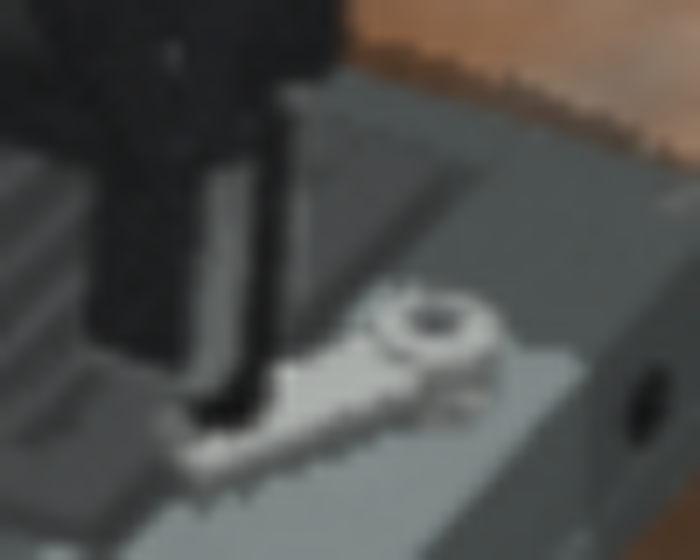

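```bash
python3 -c "
from mv import *
crop('s16','a',345,180,60,45,13);crop('s16','b',305,165,60,45,13)
c,S=np.cos(.233),np.sin(.233)
W=lambda L:[556+c*L[0]-S*L[1],10+S*L[0]+c*L[1],L[2]]
for n,o in(('a',[344.6,179.6]),('b',[304.6,164.6])):
  for L in ([-70,-55,52],[-70,55,52],[-70,55,40],[-68,55,52],[-70,55,57],[-72.5,58,50],[52,55,52],[-16,25,96],[-4,25,96],[-16,-25,96],[-16,25,52]): print(n,L,np.round((proj('scene',W(L))-o)*13))
"
```

```text
a [-70, -55, 52] [[693.  80.]]
a [-70, 55, 52] [[356. 422.]]
a [-70, 55, 40] [[352. 488.]]
a [-68, 55, 52] [[344. 418.]]
a [-70, 55, 57] [[357. 395.]]
a [-72.5, 58, 50] [[360. 449.]]
a [52, 55, 52] [[-331.  180.]]
a [-16, 25, 96] [[150. -27.]]
a [-4, 25, 96] [[ 82. -49.]]
a [-16, -25, 96] [[ 314. -171.]]
a [-16, 25, 52] [[143. 218.]]
b [-70, -55, 52] [[1213.  275.]]
b [-70, 55, 52] [[876. 617.]]
b [-70, 55, 40] [[872. 683.]]
b [-68, 55, 52] [[864. 613.]]
b [-70, 55, 57] [[877. 590.]]
b [-72.5, 58, 50] [[880. 644.]]
b [52, 55, 52] [[189. 375.]]
b [-16, 25, 96] [[670. 168.]]
b [-4, 25, 96] [[602. 146.]]
b [-16, -25, 96] [[834.  24.]]
b [-16, 25, 52] [[663. 413.]]
```

View pics/a.png

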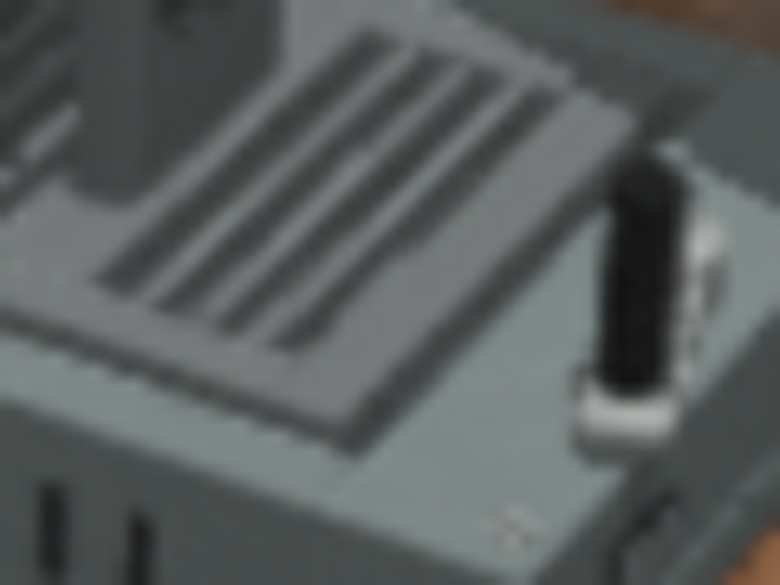

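View pics/b.png

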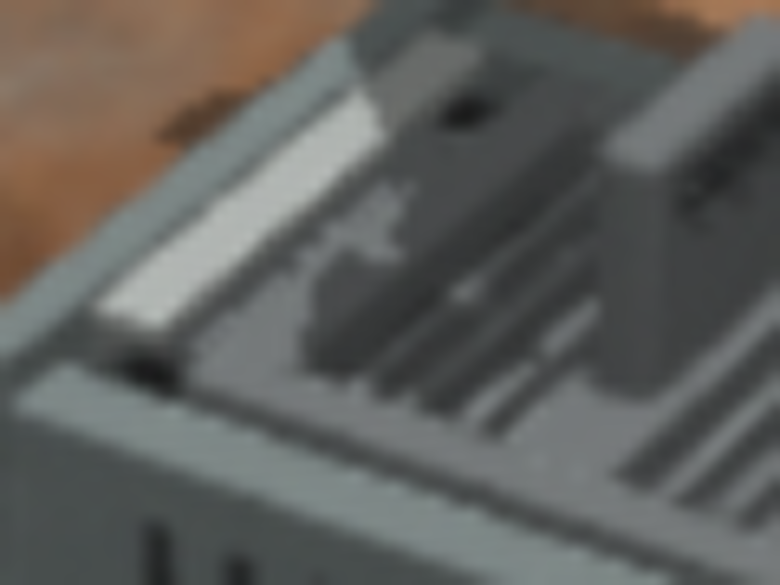

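>>> servo_tool(commands=[0,0.05,0,0,1,0,0.12,0,0,1,0.02,0.2,0,0,1,0.05,0.28,0,0,1,0.1,0.36,0,0,1,0.16,0.44,0,0,1])

```text
clock: 16.53
eef_pos: [489.2, 23.6, 70.3]
tool_rot: [-3.129, -0.005, 0.243]
force: [1.6, 32.0, -13.0]
width: 9.8
```

```bash
python3 -c "
from mv import *
grab('scene','s21');crop('s21','s21h',355,165,60,50,12)
to(449,20,67,.233)
c,S=np.cos(.233),np.sin(.233)
d=ctrl.read_state()['eef_pos'][:2]-[466,-11.4];print('ext rel hinge',c*d[0]+S*d[1],-S*d[0]+c*d[1])
"
```

```text
units [-1.61 -0.25  0.12] twist 0.09 | at [489.6  23.5  70.2] [-3.1289 -0.0054  0.242 ] F [  2.3  29.9 -11.3] w 9.5 t 16.58 q7 -1.37
ext rel hinge 30.9852302188135 28.470225436585103
```

View pics/s21h.png

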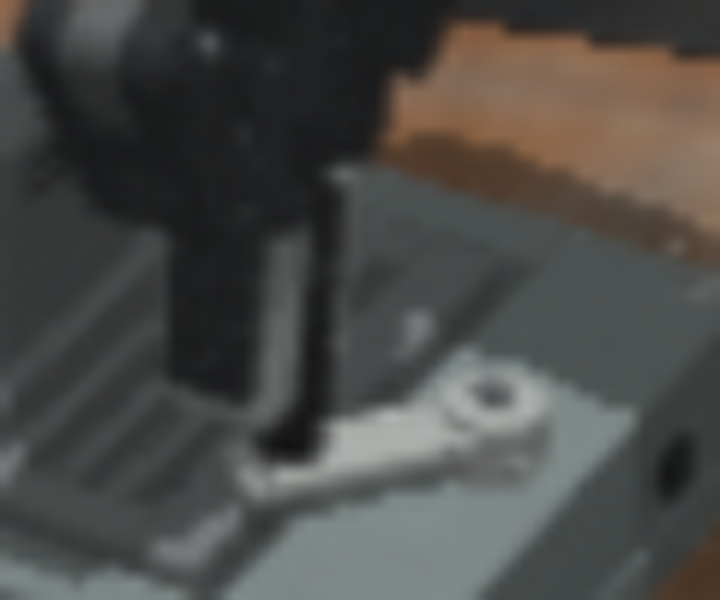

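>>> servo_tool(commands=[0,-0.2,0,0,0.75,0,-0.2,0,0,0.75,0,-0.2,0,0,0.75,0,-0.2,0,0,0.75])

```text
clock: 16.92
eef_pos: [488.0, 17.1, 71.0]
tool_rot: [-3.14, -0.003, 0.234]
force: [1.6, 8.2, -4.3]
width: 21.5
```

```bash
cat > e.py <<'E'
from mv import *
def rel():
    c,S=np.cos(.233),np.sin(.233)
    d=ctrl.read_state()['eef_pos'][:2]-[466,-11.4];print('TCP ext rel hinge',np.round([c*d[0]+S*d[1],-S*d[0]+c*d[1]],1))
E
python3 -c "
from e import *
grab('scene','s22');crop('s22','s22h',355,165,60,50,12)
to(449,20,67,.233);rel()
"
```

```text
units [-1.49 -0.48  0.16] twist 0.01 | at [488.   17.   71.1] [-3.1404e+00 -3.0000e-03  2.3410e-01] F [ 1.8  7.4 -2.9] w 21.1 t 16.97 q7 -1.38
TCP ext rel hinge [28.  22.6]
```

View pics/s22h.png

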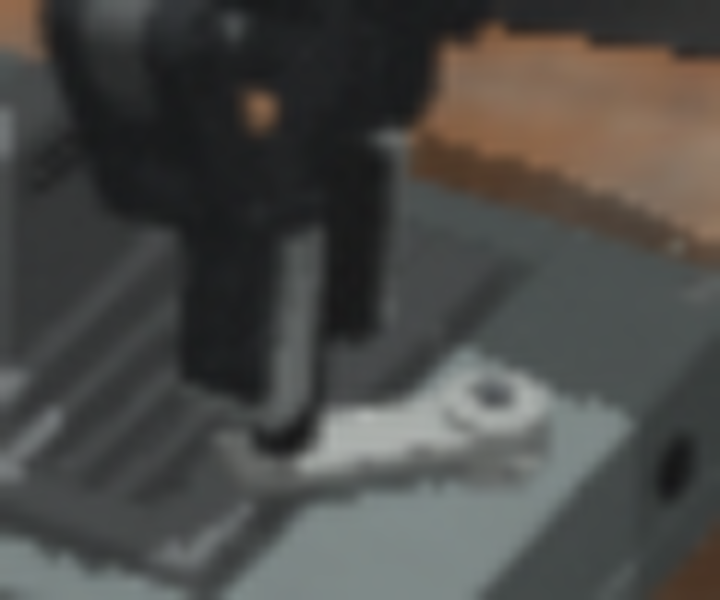

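>>> servo_tool(commands=[0.04,0.12,0,0,0.75,0.1,0.26,0,0,0.75,0.16,0.4,0,0,0.75,0.22,0.56,0,0,0.75,0.26,0.72,0,0,0.75,0.3,0.88,0,0,0.75,0.32,1.02,0,0,0.75,0.32,1.08,0,0,0.75,0.32,1.08,0,0,0.75])

```text
clock: 17.72
eef_pos: [500.0, -7.4, 71.0]
tool_rot: [-3.139, 0.001, 0.234]
force: [-0.3, 7.1, 2.2]
width: 21.6
```

```bash
python3 -c "
from e import *
grab('scene','s23');crop('s23','s23h',355,165,60,50,12)
to(449,20,67,.233);rel()
"
```

```text
units [-1.73 -1.54  0.16] twist 0.01 | at [500.   -7.3  71. ] [-3.1392e+00  7.0000e-04  2.3450e-01] F [-1.8  7.   2.6] w 21.3 t 17.77 q7 -1.34
TCP ext rel hinge [34.  -3.9]
```

View pics/s23h.png

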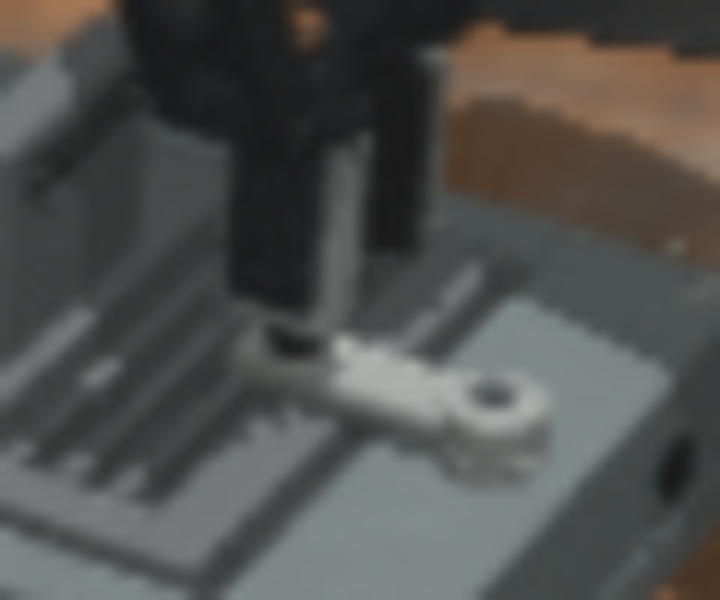

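>>> servo_tool(commands=[0,0.12,0,0,0.75,0,0.2,0,0,0.75,0,0.2,0,0,0.75])

```text
clock: 18.02
eef_pos: [500.1, -7.8, 70.9]
tool_rot: [-3.134, 0.002, 0.238]
force: [-1.8, 16.8, 4.3]
width: 21.2
```

```bash
python3 -c "
from e import *
to(449,20,67,.233);rel()
"
```

```text
units [-1.72 -1.56  0.17] twist 0.05 | at [500.1  -7.8  70.9] [-3.1342e+00  1.6000e-03  2.3820e-01] F [-1.8 16.8  4.3] w 21.2 t 18.02 q7 -1.33
TCP ext rel hinge [34.  -4.4]
```

>>> servo_tool(commands=[0,-0.25,0,0,0.75,0,-0.4,0,0,0.7,0,-0.4,0,0,0.5,0,-0.4,0,0,0.4,0,-0.4,-0.6,0,0.4,0,-0.4,-1.8,0,0.4,0,-0.4,-3,0,0.4,0,-0.4,-4.2,0,0.4,0,-0.4,-4.2,0,0.4])

```text
clock: 18.77
eef_pos: [502.7, -5.7, 180.8]
tool_rot: [3.139, -0.009, 0.231]
force: [-0.0, 0.4, -0.0]
width: 51.3
```

```bash
python3 -c "
from e import *
to(420,-200,250,.233);rel()
"
```

```text
units [-4.98  6.82 -2.79] twist -0.02 | at [502.7  -5.7 180.8] [ 3.1387 -0.0091  0.2311] F [-0.   0.4 -0. ] w 51.3 t 18.77 q7 -1.36
TCP ext rel hinge [37.1 -2.9]
```

>>> servo_tool(commands=[-0.7,1,-0.5,0,0.4,-1.5,2,-1,0,0.4,-2.3,3,-1.5,0,0.4,-3,4,-2,0,0.4,-3.8,5.2,-2.4,0,0.4,-4.5,6.5,-2.8,0,0.4,-5,7.6,-2.8,0,0.4,-5,8.6,-2.8,0,0.4,-5,8.6,-2.8,0,0.4,-5,8.6,-2.8,0,0.4])

```text
clock: 19.6
eef_pos: [426.5, -244.4, 245.5]
tool_rot: [3.141, 0.001, 0.229]
force: [-0.7, 0.3, -0.5]
width: 51.5
```

```bash
python3 -c "
from e import *
to(420,-200,250,.233)
grab('scene','s24');crop('s24','s24g',285,130,150,115,5.2)
grab('top','t24');crop('t24','t24g',340,140,140,150,4)
c,S=np.cos(.233),np.sin(.233)
W=lambda L:[556+c*L[0]-S*L[1],10+S*L[0]+c*L[1],L[2]]
for L in ([-70,-55,52],[-70,55,52],[52,55,52],[52,-55,52],[-16,25,96],[-16,-25,96],[-56.5,0,96],[-92.5,0,60],[-72.5,58,50],[-107.5,73,50],[60.5,50,56]): print(L,np.round((proj('scene',W(L))-[284.6,129.6])*5.2)[0],np.round((proj('top',W(L))-[339.6,139.6])*4)[0])
"
```

```text
units [ 0.15 -1.79 -0.18] twist -0.04 | at [ 426.5 -244.4  245.5] [3.1412e+00 9.0000e-04 2.2860e-01] F [-0.7  0.3 -0.5] w 51.5 t 19.6 q7 -0.84
[-70, -55, 52] [589. 292.] [418. 415.]
[-70, 55, 52] [454. 429.] [190. 467.]
[52, 55, 52] [180. 332.] [127. 217.]
[52, -55, 52] [326. 209.] [352. 167.]
[-16, 25, 96] [372. 249.] [240. 324.]
[-16, -25, 96] [438. 192.] [348. 300.]
[-56.5, 0, 96] [500. 250.] [317. 399.]
[-92.5, 0, 60] [579. 358.] [320. 486.]
[-72.5, 58, 50] [456. 439.] [184. 474.]
[-107.5, 73, 50] [522. 491.] [171. 555.]
[60.5, 50, 56] [169. 311.] [134. 195.]
```

View pics/s24g.png

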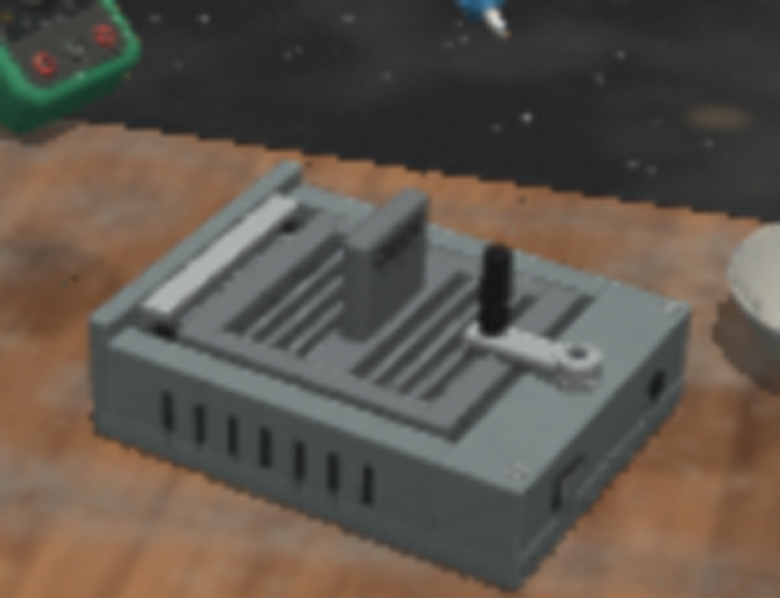

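View pics/t24g.png

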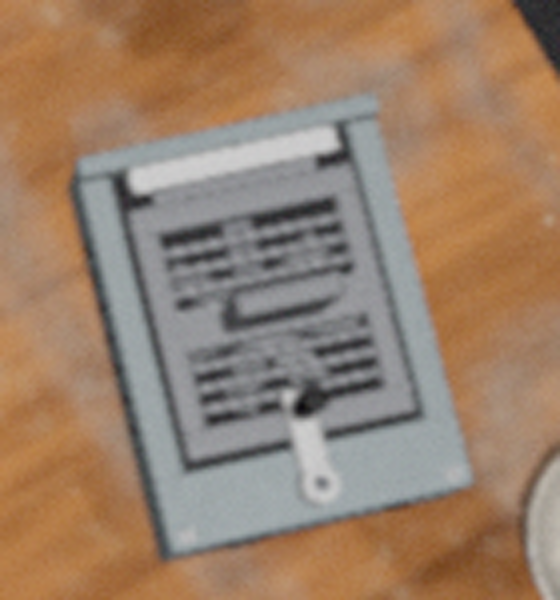

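```bash
python3 -c "
from e import *
crop('t24','t24p',400,225,40,40,15);crop('s24','s24p',368,172,40,40,15)
H=np.array([466,-11.4])
for a in (0,.1,.2):
  u=np.array([np.cos(a+.233),np.sin(a+.233)])
  for L,z in((46,60),(36,96),(36,60),(0,60)): print(a,L,z,np.round((proj('top',[*(H+L*u),z])-[399.5,224.5])*15)[0],np.round((proj('scene',[*(H+L*u),z])-[367.5,171.5])*15)[0])
"
```

```text
0 46 60 [209. 188.] [116. 302.]
0 36 96 [290. 222.] [198.  91.]
0 36 60 [229. 266.] [182. 324.]
0 0 60 [302. 549.] [426. 404.]
0.1 46 60 [173. 198.] [100. 318.]
0.1 36 96 [261. 230.] [186. 104.]
0.1 36 60 [201. 274.] [170. 337.]
0.1 0 60 [302. 549.] [426. 404.]
0.2 46 60 [139. 211.] [ 88. 336.]
0.2 36 96 [233. 241.] [176. 118.]
0.2 36 60 [174. 284.] [161. 350.]
0.2 0 60 [302. 549.] [426. 404.]
```

View pics/t24p.png

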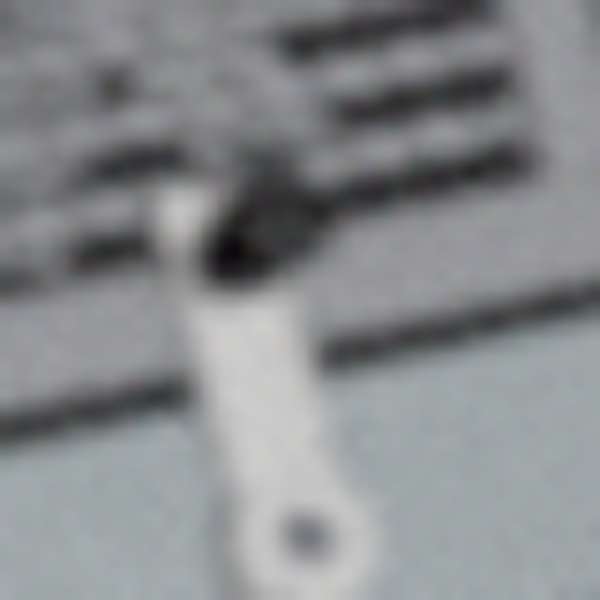

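View pics/s24p.png

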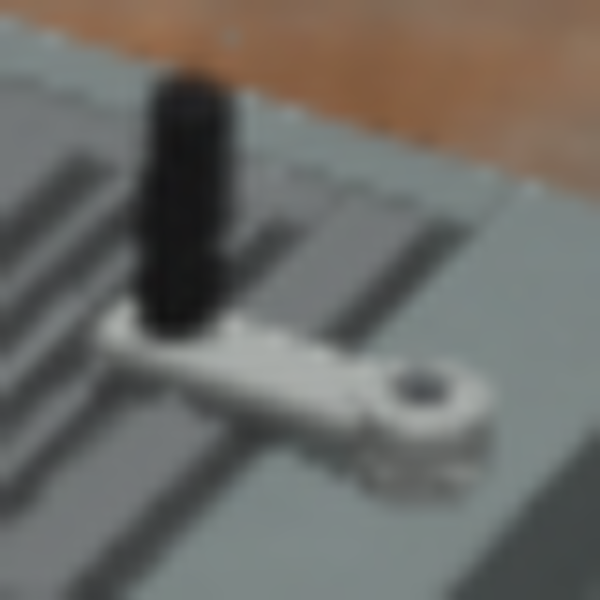

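```bash
python3 -c "
from cell import ctrl
import numpy as np
s=ctrl.read_state();print(s['clock'],np.abs(s['qd']).max(),s['force']);print(ctrl.finish_job())"
```

```text
19.7 0.020401205567035126 [1.19033058 0.21667113 0.94483917]
the job is handed in; nothing more can be done
None
```

The grille is back in the opening and the latch is turned to its stop. I let go of everything and handed the job in at 19.7 s; the hand-in gave no verdict.

**How it went**
- **Tilt:** I gripped the larger grille across the ends of its rib. I tilted it about 0.17–0.2 rad by pressing its plain edge on the extractor's side deck.
- **Hooking:** The tongue went in under the lip with almost no contact force. By the camera fit and the move from it, the tip ended about 5 mm past the lip edge.
- **Swinging down:** The plain edge first caught on the latch-end deck, reaching 54 N at the wrist. I lifted a little, moved 3–4 mm towards the lip, and it went down. A last press gave 28 N with almost no movement.
- **Latch:** Gripping the peg tightly resisted its turning and slipped (up to 32 N). I opened the fingers to a loose fork and pushed the peg round. At the end, about 5 mm more commanded travel moved it only 0.5 mm, so it was at its stop.

**Last checks**
- **Grille:** In the scene view taken just after I let go of the grille, its corners and rib top matched the seated pose to about 1 mm. The final pictures look unchanged.
- **Latch:** In both views the peg lies within about 0.05 rad of fully closed, roughly 1.95–2.0 rad. A first, coarser reading of the top picture suggested about 0.1 rad short; the enlarged crops and the felt stop did not support that.
- **Robot:** The gripper was about 280 mm away from the work, touching nothing.

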